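# Spray-clean the connector housings and sort them into stock

## Task

Put all the red and blue connector housings from the bench into the drip tray in front of the contact-cleaner can, and when every one is in the tray press the can's cap fully down and let it spring back up; never spray while a housing is still lying elsewhere. Then take them out and sort them, red ones into the red bin and blue ones into the blue bin, and leave the other things on the bench where they are.

Things in the scene. Friction and masses are not known exactly. Their poses are not given: they have to be found in the camera images.
- red1: red plastic power-connector housing, a block 52 mm (its x) by 28 mm (its y) by 30 mm (its z), 40 g, lying on the bench at the start; origin at the centre of its underside. None if absent
- blue1: blue plastic power-connector housing, a block 52 mm (its x) by 28 mm (its y) by 30 mm (its z), 40 g, lying on the bench at the start; origin at the centre of its underside. None if absent
- red2: red plastic power-connector housing, a block 52 mm (its x) by 28 mm (its y) by 30 mm (its z), 40 g, lying on the bench at the start; origin at the centre of its underside. None if absent
- blue2: blue plastic power-connector housing, a block 52 mm (its x) by 28 mm (its y) by 30 mm (its z), 40 g, lying on the bench at the start; origin at the centre of its underside. None if absent
- red3: red plastic power-connector housing, a block 52 mm (its x) by 28 mm (its y) by 30 mm (its z), 40 g, lying on the bench at the start; origin at the centre of its underside. None if absent
- blue3: blue plastic power-connector housing, a block 52 mm (its x) by 28 mm (its y) by 30 mm (its z), 40 g, lying on the bench at the start; origin at the centre of its underside. None if absent
- tray: fixed flat metal drip tray with dark stripes, 160 mm (its x) by 186 mm (its y); floor 4 mm above the bench, rim 4 mm wide and 8 mm above the bench; origin at the centre of its underside; the spray can stands beyond its +x side
- can: fixed white spray can of contact cleaner with a yellow band, 62 mm across (clamp foot 90 mm), shoulder 120 mm above the bench, sprung cap above it; origin under its axis, z up
- cap (a joint): travel of the white sprung cap on top of the can (36 mm across, 20 mm tall): 0 up, 0.007 m fully down; takes about 4 N to start and 10 N to hold fully down
- cap_top (a point): centre of the flat top of that cap, 150 mm above the bench when up; moves down with it
- red_bin: fixed red open stock bin, outside 128 mm (its x) by 200 mm (its y) by 50 mm tall, walls and floor 4 mm, pale grey floor; origin at the centre of its underside
- blue_bin: fixed blue open stock bin, same size as the red one; origin at the centre of its underside
- spool: solder spool, 60 mm across, 45 mm tall, aluminium coloured; origin under its centre; a bystander
- tape: yellow tape roll lying flat, 70 mm across, 20 mm tall; origin under its centre; a bystander
- meter: yellow multimeter lying flat, 180 x 85 x 40 mm, long along its x; origin under its centre; a bystander
- flux: small amber flux bottle, 36 mm across, 75 mm tall; origin under its centre; a bystander
- driver: screwdriver with orange handle, 170 mm long, lying along its x; origin under it; a bystander
- brush_block: wooden stick, 90 x 22 x 16 mm, lying along its x; origin under its centre; a bystander
Not all that is in view belongs to the job. Leave any pink look-alike of the red1 alone. What is shaped like the red2 but yellow is not meant.

How it is judged:
By the outcome, as a careful person would: the job done as asked, in the order asked, and still so for the second after the job is handed in, with the robot touching nothing.
Of red1, blue1, red2, blue2, red3, blue3 only 3 to 5 are there at a start; the rules pass over those that are not, and their reading is None.
At some moment in a run one of red1, blue1, red2, blue2, red3, blue3 may be knocked a few centimetres aside while the robot is not near it.
Once in a run the grip may slacken for a moment while it holds something.
It also fails if it takes over 210 s, if anything falls off the work surface, if the arm or the gripper's body presses on something with over 40 N, if the wrist force passes 120 N, or if a joint passes its speed limit or range.

## Robot

A 6-joint arm with a two-finger parallel gripper is mounted at the origin on the work surface. World frame = base frame: x ahead of the robot, y to its left, z up, the work surface at z = 0. Lengths are in m, angles in rad, forces in N, time in s.
With the tool pointing down it reaches from about 0.225 to 0.875 m from the base axis. Payload 3.4 kg.
Tool frame: the origin (TCP) lies at the very end of the fingers, on their centre line; the grasp point (between the pads) lies 19 mm behind it (manip.tcp_to_grasp is the distance from the TCP to the grasp point, in m); z points along the fingers, y is the line along which they close (so a half turn about z gives the same grasp; the last joint's range is limited). The gripper opens to 85 mm and grips with 20 to 120 N. Pads are 22 mm wide; open, the fingers measure 114 mm over their backs; the gripper's body (76 mm by 85 mm) begins 54 mm behind the grasp point. The pads swing forward as they close: fully open they stand 13 mm farther back than shut.
Start: joints at [0.995, 0.276, 1.505, -0, 1.361, -0.121], TCP at [0.253, 0.517, 0.231] pointing down, gripper open.
Joint ranges: [-2.89, 2.89], [-0.75, 2.08], [0.22, 2.7], [-1.18, 4.32], [0.11, 2.71], [-2.7, 2.7]. Speed limits (rad/s): [2.57, 2.57, 3.14, 3.14, 3.14, 3.14].

## Interface

Orientations are given as a unit quaternion [w, x, y, z].
In Python, from rig import status, get_image, job, manip gives the robot as it stands.
- The arm moves only by the tool apply_moves, never from a script. Its arguments are lists of equal length, an entry for each row: "xyz": the shift along the tool's x, y, z each as a share of 0.3 m, from -1 to 1, a list of three; "rot": the turn, a rotation vector about the tool's x, y, z each as a share of 60 degrees, from -1 to 1, a list of three; "hand": the opening, from -1 (shut) to 1 (fully open). A call has 1 to 8 rows; each row shifts and turns the commanded pose from where the row before left it, along the tool's axes as they then stand; what a row does not reach is not made up. A row lasts 1/8 s, in which the tool goes at most 62.5 mm and 10.7 degrees, less where a joint would pass 70% of its speed; a pose out of reach is approached as far as the arm can. A call with a number of a shift or a turn outside -1 to 1 is refused whole. A call with a gripper value outside its range is refused whole. The fingers move at their own pace and stop on an object; "force" is the grip in N (left out, the last holds). Time passes only in rows, so rows that do not move let the fingers close. It gives the time, the measured TCP pose, the force, the opening and the grip force at its end, in the units of the state.
- status.get_state(): the state, without advancing time (a new reading comes with each control period).
- get_image(name): name is "side" or "top" or "wrist"; returns a dict with "pixels" (400x640x3 uint8, red, green, blue), "fovy" (degrees; the focal length in pixels is half the picture's height over the tangent of half this angle, whatever the lens; pixels are square), "cx", "cy" (the principal point, pixels), "origin" and "orientation" of the camera in the world; the wrist camera has in their place "tool_from_camera" (4x4, takes a point from camera to tool coordinates, whose origin is the TCP and whose axes are the flange's). Camera axes: x right, y down, z forward; pixel columns grow to the right and rows downward; lengths in m; the calibration is good to about 2 mm. A picture is of the moment at which its call begins: read the wrist's pose just before it. There is no depth.
- job.sign_off(): hands the job in; it is judged then, once.
The state is a dict: "clock": time; "qpos": joint angles; "qd": joint speeds; "effort": joint torques, N m; "position": TCP position; "ee_rot": TCP orientation; "contact_force": force on the tool from outside, world axes, zero at the start; "moment": the same for the moment, N m; "width": finger opening in m; "gripper_force": force on a finger pad.
Only numpy, scipy, OpenCV 4.12 (cv2) and the standard library are available. Lean on these libraries where they do the work, as an engineer would, in place of code of your own. Each camera call takes 0.05 s, during which the arm holds its last target. There are 200 camera calls.

## Working session

There is one attempt and no reset: what is moved stays moved. The work goes in short steps, Python scripts to look and compute and a tool call to move; the robot and the scene stay as the last step left them, time stands still between calls to the robot, and variables do not carry over. Pictures are saved under pics/ and viewed, at most 14 in all, crops included, and the job is handed in when it is done.

Besides the shell and the picture viewer there is one more tool, called after "Request:" as name(argument=value, ...) on one line, values as JSON. apply_moves: Moves the arm, as the interface text tells. Its arguments: {"type":"object","properties":{"xyz":{"type":"array","items":{"type":"array","items":{"type":"number","minimum":-1,"maximum":1}}},"rot":{"type":"array","items":{"type":"array","items":{"type":"number","minimum":-1,"maximum":1}}},"hand":{"type":"array","items":{"type":"number"}},"force":{"type":"number"}},"required":["xyz","rot","hand"]}

```bash
ls; mkdir -p pics
python3 - <<'E'
from rig import status, get_image, job, manip
import cv2,json,pickle
print(status.get_state(), manip.tcp_to_grasp)
for n in ["top","side"]:
    d=get_image(n); pickle.dump(d,open(f"pics/{n}0.pkl","wb"))
    print(n,{k:v for k,v in d.items() if k!="pixels"})
    cv2.imwrite(f"pics/{n}0.png",d["pixels"][:,:,::-1])
E
```

```text
pics
{'clock': 0.0, 'qpos': array([ 9.94982507e-01,  2.76587069e-01,  1.50612377e+00,  2.48138050e-06,
        1.36069440e+00, -1.20998311e-01]), 'qd': array([ 2.14566735e-04,  4.35703658e-05, -1.19265566e-05,  9.01048961e-04,
       -1.40698681e-03,  4.08657991e-04]), 'effort': array([ 9.94136062e-04, -4.16775835e+01, -2.45807451e+01, -5.66317783e-05,
        1.08683127e-02, -6.93460692e-06]), 'position': array([0.25231207, 0.51610363, 0.23044796]), 'ee_rot': array([-3.10548937e-04,  2.25452939e-01,  9.74253638e-01, -8.51427428e-04]), 'contact_force': array([0.1405377 , 0.04935965, 0.30950393]), 'moment': array([ 0.00145752, -0.04456238, -0.02804693]), 'gripper_force': 0.0, 'width': 0.08542450226704547} 0.0187
top {'fovy': 55.847976359331035, 'cx': 311.2533213442001, 'cy': 197.49353674743423, 'origin': array([ 0.35807444, -0.07175044,  1.00544169]), 'orientation': array([ 0.05733686, -0.69764003,  0.710217  , -0.07485111])}
side {'fovy': 56.36407977534659, 'cx': 314.81873685017086, 'cy': 193.62214996251336, 'origin': array([ 0.4745866 , -0.80499286,  0.78085197]), 'orientation': array([-0.39858896,  0.91700357, -0.01417983,  0.00549696])}
```

View pics/top0.png

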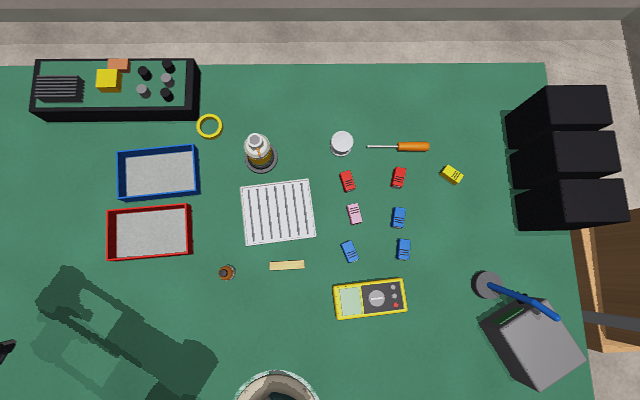

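View pics/side0.png

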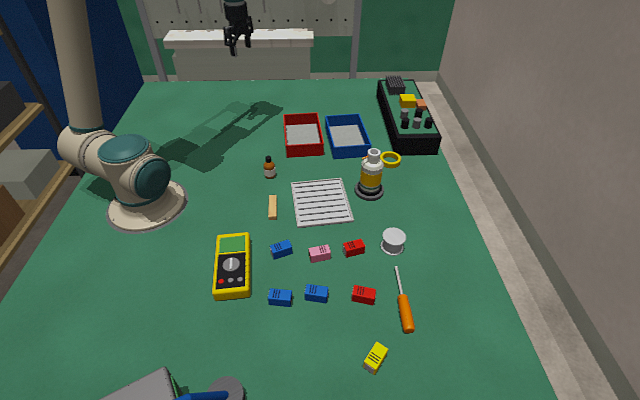

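Top view: reds at (347,181) and (399,177), and blues at (399,217), (349,251) and (403,249). The pink look-alike is at (354,214) and the yellow one at (452,174). The tray is around (278,212), the can at (258,150), the blue bin at (158,172) and the red bin at (149,232). I'll enlarge both views around the tray, can and bins, and fit boxes to the housings.

```bash
cat > vis.py <<'E'
import numpy as np,cv2,pickle
from scipy.spatial.transform import Rotation as R
from scipy.optimize import minimize, least_squares
def rot(q): return R.from_quat([q[1],q[2],q[3],q[0]]).as_matrix()
class Cam:
    def __init__(s,d,tcp=None):
        s.d=d; s.f=200/np.tan(np.radians(d["fovy"])/2); s.c=np.array([d["cx"],d["cy"]])
        if tcp is None: s.R=rot(d["orientation"]); s.o=np.array(d["origin"])
        else:
            T=np.array(d["tool_from_camera"]); Rt=rot(tcp[1])
            s.R=Rt@T[:3,:3]; s.o=Rt@T[:3,3]+tcp[0]
    def proj(s,P):
        p=(np.atleast_2d(P)-s.o)@s.R; return p[:,:2]/p[:,2:]*s.f+s.c
    def ray(s,uv):
        v=s.R@np.append((np.array(uv)-s.c)/s.f,1); return v/np.linalg.norm(v)
    def onz(s,uv,z):
        v=s.ray(uv); return s.o+v*(z-s.o[2])/v[2]
def tri(cams,uvs):
    r=lambda P:np.concatenate([c.proj(P)[0]-u for c,u in zip(cams,uvs)])
    s=least_squares(r,cams[0].onz(uvs[0],.03)); return s.x,np.abs(s.fun).max()
def masks(img):
    h=cv2.cvtColor(img,cv2.COLOR_RGB2HSV); H,S,V=[h[...,i].astype(int) for i in range(3)]
    return {"red":((H<6)|(H>174))&(S>165)&(V>70),"blue":(H>100)&(H<118)&(S>130)&(V>70)}
def blobs(img,col,lo,hi):
    m=cv2.morphologyEx(masks(img)[col].astype(np.uint8),cv2.MORPH_CLOSE,np.ones((3,3)))
    n,l,st,ce=cv2.connectedComponentsWithStats(m)
    return [(ce[i],cv2.convexHull(np.argwhere(l==i)[:,::-1].astype(np.int32))[:,0],st[i]) for i in range(1,n) if lo<st[i][4]<hi]
def corners(p,h=.03):
    x,y,z,a=p; c,s=np.cos(a),np.sin(a)
    return np.array([[x+c*u-s*v,y+s*u+c*v,z+w] for u in(-.026,.026) for v in(-.014,.014) for w in(0,h)])
def fit(cams,hulls,x0,fixz=None):
    "box pose from silhouette hulls; distance between support functions of the hulls"
    n=np.array([[np.cos(t),np.sin(t)] for t in np.linspace(0,2*np.pi,36,endpoint=False)])
    def r(p):
        if fixz is not None: p=np.array([p[0],p[1],fixz,p[2]])
        return np.concatenate([(c.proj(corners(p))@n.T).max(0)-(h@n.T).max(0)-.4 for c,h in zip(cams,hulls)])
    best=None
    for a in np.arange(0,np.pi,np.pi/6):
        q=[*x0[:2],0,a] if fixz is None else [*x0[:2],a]
        s=least_squares(r,q,loss="soft_l1",x_scale=[.01,.01,.01,.2] if fixz is None else [.01,.01,.2])
        if best is None or s.cost<best.cost: best=s
    return best.x,np.sqrt(np.mean(best.fun**2))
def find(top,side,fixz=None):
    out=[]
    for col in("red","blue"):
        S=blobs(side.d["pixels"],col,60,700)
        for ce,h,st in blobs(top.d["pixels"],col,60,450):
            g=top.onz(ce,.02)
            if not(0.1<g[0]<.85 and -.6<g[1]<.75): continue
            pr=side.proj(g)[0]; d=[np.linalg.norm(pr-b[0]) for b in S]
            if d and min(d)<12: p,e=fit([top,side],[h,S[int(np.argmin(d))][1]],g,fixz); tag="2v"
            else:
                p,e=fit([top],[h],g,0. if fixz is None else fixz); tag="1v"
            out.append((col,tag,np.round(p,4),round(float(e),2),tuple(st)))
    return out
E
python3 - <<'E'
from vis import *
t,s=[Cam(pickle.load(open(f"pics/{n}0.pkl","rb"))) for n in("top","side")]
for o in find(t,s): print(*o)
for o in find(t,s,0.): print(*o)
c=t.d["pixels"][125:270,95:325,::-1]; cv2.imwrite("pics/tc.png",cv2.resize(c,None,fx=3.4,fy=3.4,interpolation=cv2.INTER_CUBIC))
c=s.d["pixels"][105:235,275:435,::-1]; cv2.imwrite("pics/sc.png",cv2.resize(c,None,fx=4.6,fy=4.6,interpolation=cv2.INTER_CUBIC))
E
```

```text
red 2v [ 5.9980e-01 -3.3360e-01  6.0000e-04  2.9158e+00] 1.03 (np.int32(391), np.int32(167), np.int32(15), np.int32(20), np.int32(209))
red 2v [ 5.9170e-01 -1.9450e-01  1.2000e-03  3.4271e+00] 0.96 (np.int32(340), np.int32(170), np.int32(15), np.int32(22), np.int32(207))
blue 2v [ 0.4892 -0.3269  0.0022 -0.1934] 0.84 (np.int32(391), np.int32(207), np.int32(15), np.int32(21), np.int32(227))
blue 2v [ 0.4058 -0.3353  0.0035  2.9996] 1.0 (np.int32(398), np.int32(239), np.int32(13), np.int32(21), np.int32(231))
blue 2v [ 0.4026 -0.1938  0.0016  0.3709] 0.83 (np.int32(341), np.int32(240), np.int32(18), np.int32(23), np.int32(234))
red 2v [ 0.5999 -0.3335 -0.224 ] 1.03 (np.int32(391), np.int32(167), np.int32(15), np.int32(20), np.int32(209))
red 2v [ 0.5919 -0.1942  0.2867] 0.98 (np.int32(340), np.int32(170), np.int32(15), np.int32(22), np.int32(207))
blue 2v [ 0.4893 -0.3265 -0.1852] 0.89 (np.int32(391), np.int32(207), np.int32(15), np.int32(21), np.int32(227))
blue 2v [ 0.4057 -0.3344 -0.1404] 1.11 (np.int32(398), np.int32(239), np.int32(13), np.int32(21), np.int32(231))
blue 2v [ 0.4026 -0.1936  0.3758] 0.86 (np.int32(341), np.int32(240), np.int32(18), np.int32(23), np.int32(234))
```

View pics/tc.png

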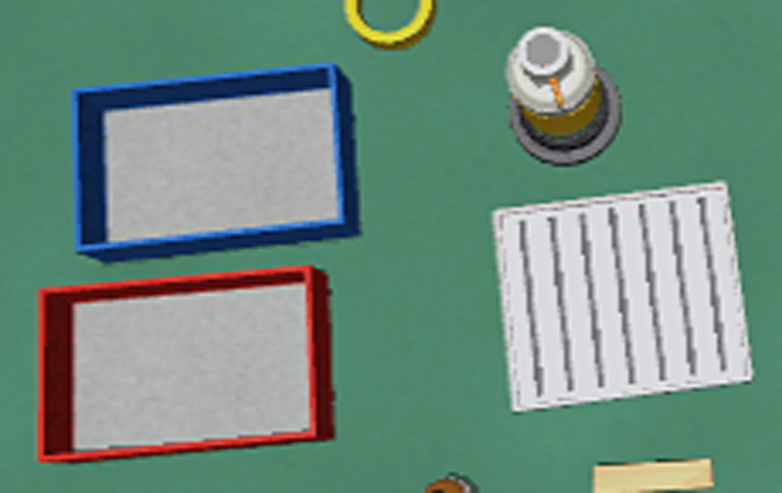

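View pics/sc.png

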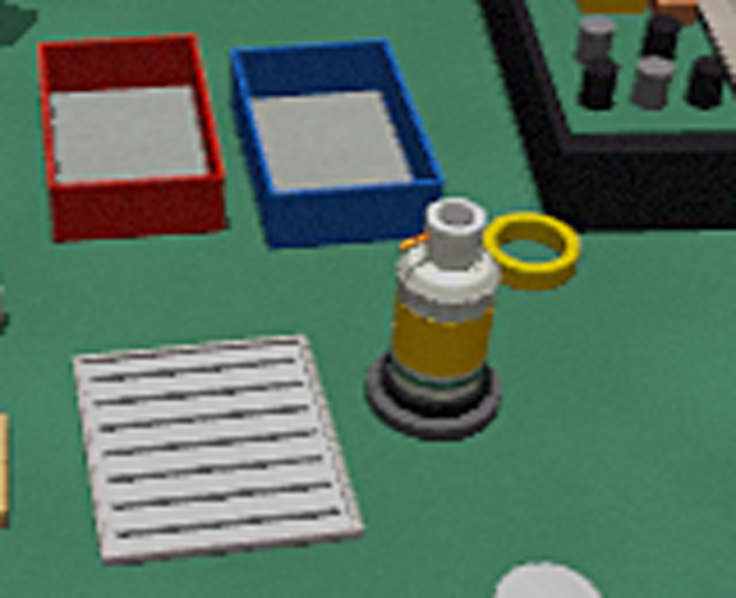

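Crop of the top view: tray corners (494,211), (724,182), (751,381) and (514,411), cap centre (543,50), plus the bin rims. The same points are visible in the side crop, so I can triangulate them.

Run:
```python
from vis import *
from rig import get_image,status
t,s=[Cam(pickle.load(open(f"pics/{n}0.pkl","rb"))) for n in("top","side")]
T=lambda p:np.array(p)/3.4+[95,125]-.35; S=lambda p:np.array(p)/4.6+[275,105]-.39
Q={"tray":([(494,211),(724,182),(751,381),(514,411)],[(303,336),(362,532),(106,562),(73,357)]),
"red":([(38,291),(312,268),(318,430),(40,460)],[(197,36),(222,178),(52,187),(40,44)]),
"blue":([(73,90),(335,67),(346,222),(78,247)],[(387,41),(441,182),(264,190),(233,49)]),
"cap":([(543,50)],[(457,212)])}
for k,(a,b) in Q.items():
    P=np.array([tri([t,s],[T(u),S(v)])[0] for u,v in zip(a,b)]); e=[round(tri([t,s],[T(u),S(v)])[1],2) for u,v in zip(a,b)]
    print(k,P.round(3).tolist(),"c",P.mean(0).round(4),e)
    if len(P)==4:
        d=(P[0]+P[1]-P[2]-P[3])[:2]; print(" size",np.linalg.norm(P[0]-P[1]),np.linalg.norm(P[0]-P[3]),"yaw x",np.degrees(np.arctan2(d[1],d[0])), "yaw y",np.degrees(np.arctan2(*(-(P[0]+P[3]-P[1]-P[2])[:2]*[1,-1]))))
w=get_image("wrist");print(w["tool_from_camera"].round(3).tolist(),w["fovy"])
```

```text
tray [[0.581, 0.093, 0.009], [0.602, -0.09, 0.006], [0.444, -0.107, 0.004], [0.423, 0.075, 0.01]] c [ 0.5125 -0.0072  0.0074] [np.float64(0.58), np.float64(0.59), np.float64(1.02), np.float64(0.52)]
 size 0.18387038726009136 0.15902905000628284 yaw x 6.4505287021154505 yaw y 6.784829536050243
red [[0.517, 0.424, 0.048], [0.529, 0.221, 0.052], [0.408, 0.211, 0.054], [0.391, 0.411, 0.052]] c [0.4613 0.3168 0.0514] [np.float64(1.14), np.float64(0.71), np.float64(0.25), np.float64(0.73)]
 size 0.2037870059763936 0.1263181120135056 yaw x 5.4512490229363095 yaw y 4.221845134730758
blue [[0.672, 0.409, 0.049], [0.687, 0.21, 0.052], [0.561, 0.194, 0.06], [0.547, 0.394, 0.054]] c [0.6166 0.3019 0.0541] [np.float64(0.74), np.float64(0.87), np.float64(0.11), np.float64(0.42)]
 size 0.20030511900588524 0.12554699920404863 yaw x 6.985939271645607 yaw y 4.19865413390663
cap [[0.663, 0.037, 0.154]] c [0.6629 0.037  0.1537] [np.float64(0.9)]
[[0.0, -0.963, -0.27, 0.069], [1.0, 0.001, -0.001, 0.0], [0.001, -0.27, 0.963, -0.143], [0.0, 0.0, 0.0, 1.0]] 71.84047849316643
```

```bash
cat > plan.py <<'E'
from vis import *
from rig import status,get_image
TR=(np.array([.5125,-.0072]),.115); RB=(np.array([.461,.317]),.085); BB=(np.array([.6165,.302]),.098)
def loc(f,u,v):
    c,s=np.cos(f[1]),np.sin(f[1]); return f[0]+[c*u-s*v,s*u+c*v]
def target(a): return np.array([[-np.cos(a),-np.sin(a),0],[-np.sin(a),np.cos(a),0],[0,0,-1]]).T
def plan(wps,step=.054,start=None):
    "wps: (x,y,z,a,hand[,hold rows]); None keeps. prints rows in move units"
    st=status.get_state(); p=st["position"].copy(); M=rot(st["ee_rot"]); rows=[]
    print("t",st["clock"],"at",p.round(4),"w",round(st["width"],4),"g",round(st["gripper_force"],1),"F",st["contact_force"].round(1))
    a=np.arctan2(-M[0,1],M[1,1]); h=1
    if abs(a)>np.pi: a=0
    for w in wps:
        x=np.array([p[i] if w[i] is None else w[i] for i in range(3)]); a=a if w[3] is None else w[3]; h=w[4]
        Mt=target(a); rv=R.from_matrix(M.T@Mt).as_rotvec()
        n=max(int(np.ceil(np.linalg.norm(x-p)/step-1e-6)),int(np.ceil(np.linalg.norm(rv)/np.radians(9.5)-1e-6))) if np.linalg.norm(x-p)>5e-4 or np.linalg.norm(rv)>.01 else 0
        for k in range(n,0,-1):
            rv=R.from_matrix(M.T@Mt).as_rotvec()/k; d=M.T@(x-p)/k
            d=np.round(d/.3,3); r=np.round(rv/np.radians(60),3)
            p=p+M@(d*.3); M=M@R.from_rotvec(r*np.radians(60)).as_matrix(); rows.append((d,r,h))
        for k in range(w[5] if len(w)>5 else 0): rows.append((np.zeros(3),np.zeros(3),h))
    for i in range(0,len(rows),8):
        c=rows[i:i+8]; f=lambda v:"["+",".join("%g"%(t+0) for t in v)+"]"
        print("xyz=["+",".join(f(r[0]) for r in c)+"]\nrot=["+",".join(f(r[1]) for r in c)+"]\nhand=["+",".join("%g"%r[2] for r in c)+"]")
def look():
    t,s=Cam(get_image("top")),Cam(get_image("side"))
    o=find(t,s,0.)
    for q in o: print(q[0],q[1],q[2],q[3],q[4][4])
    return t,s,o
E
python3 - <<'E'
from plan import *
plan([(.4026,-.1936,.11,.3758,.4),(None,None,.006,None,.4,1),(None,None,None,None,-1,3)])
E
```

```text
t 0.15 at [0.2524 0.5162 0.2306] w 0.0853 g 0.0 F [0.4 0.4 0.8]
xyz=[[-0.106,-0.136,0.029],[-0.098,-0.142,0.029],[-0.089,-0.148,0.029],[-0.081,-0.153,0.029],[-0.071,-0.157,0.029],[-0.062,-0.161,0.029],[-0.052,-0.165,0.029],[-0.042,-0.168,0.029]]
rot=[[0,0,-0.057],[0,0,-0.057],[0,0,-0.057],[0,0,-0.057],[0,0,-0.057],[0,0,-0.056],[0,0,-0.057],[0,0,-0.056]]
hand=[0.4,0.4,0.4,0.4,0.4,0.4,0.4,0.4]
xyz=[[-0.032,-0.17,0.029],[-0.022,-0.171,0.029],[-0.012,-0.172,0.029],[-0.002,-0.173,0.029],[0.008,-0.173,0.028],[0.019,-0.171,0.029],[0,0,0.173],[0,0,0.173]]
rot=[[0,0,-0.057],[0,0,-0.056],[0,0,-0.057],[0,0,-0.056],[0,-0.001,-0.057],[-0.001,0,-0.056],[0,0,0],[0,0,0]]
hand=[0.4,0.4,0.4,0.4,0.4,0.4,0.4,0.4]
xyz=[[0,0,0],[0,0,0],[0,0,0],[0,0,0]]
rot=[[0,0,0],[0,0,0],[0,0,0],[0,0,0]]
hand=[0.4,-1,-1,-1]
```

Request:
apply_moves(xyz=[[-0.106, -0.136, 0.029], [-0.098, -0.142, 0.029], [-0.089, -0.148, 0.029], [-0.081, -0.153, 0.029], [-0.071, -0.157, 0.029], [-0.062, -0.161, 0.029], [-0.052, -0.165, 0.029], [-0.042, -0.168, 0.029]], rot=[[0, 0, -0.057], [0, 0, -0.057], [0, 0, -0.057], [0, 0, -0.057], [0, 0, -0.057], [0, 0, -0.056], [0, 0, -0.057], [0, 0, -0.056]], hand=[0.4, 0.4, 0.4, 0.4, 0.4, 0.4, 0.4, 0.4], force=50)

```text
clock: 1.15
position: [0.3385, 0.1095, 0.1615]
ee_rot: [0.0, -0.012, 1.0, 0.0]
contact_force: [0.7, 0.3, 0.0]
width: 0.0598
gripper_force: 0.0
```

Request:
apply_moves(xyz=[[-0.032, -0.17, 0.029], [-0.022, -0.171, 0.029], [-0.012, -0.172, 0.029], [-0.002, -0.173, 0.029], [0.008, -0.173, 0.028], [0.019, -0.171, 0.029], [0, 0, 0], [0, 0, 0]], rot=[[0, 0, -0.057], [0, 0, -0.056], [0, 0, -0.057], [0, 0, -0.056], [0, -0.001, -0.057], [-0.001, 0, -0.056], [0, 0, 0], [0, 0, 0]], hand=[0.4, 0.4, 0.4, 0.4, 0.4, 0.4, 0.4, 0.4])

```text
clock: 2.15
position: [0.402, -0.1924, 0.1094]
ee_rot: [-0.0, -0.186, 0.983, 0.002]
contact_force: [-0.4, 0.0, -0.2]
width: 0.06
gripper_force: 0.0
```

Run:
```python
from plan import *
st=status.get_state(); d=get_image("wrist"); c=Cam(d,(st["position"],st["ee_rot"]))
cv2.imwrite("pics/w1.png",d["pixels"][:,:,::-1])
for ce,h,s in blobs(d["pixels"],"blue",800,60000):
    print(ce,s[4],c.onz(ce,.02),fit([c],[h],c.onz(ce,.02),0.))
plan([(None,None,.006,None,.4,1),(None,None,None,None,-1,3)])
```

```text
[150.5691191  151.67898383] 3031 [ 0.40700079 -0.33522997  0.02      ] (array([ 0.40671617, -0.33516383,  2.99440554]), np.float64(1.9630908195464534))
[310.40423335 208.4801239 ] 1937 [ 0.40443132 -0.19396858  0.02      ] (array([ 0.40333098, -0.19426031,  0.37367762]), np.float64(1.257427391792071))
[137.82391103 243.24374421] 2158 [ 0.49258018 -0.32810682  0.02      ] (array([ 0.49076109, -0.32735711, -0.20398947]), np.float64(1.7384149187514242))
t 2.2 at [ 0.402  -0.1919  0.1096] w 0.0593 g 0.0 F [-0.2  0.3  1.2]
xyz=[[0,0,0.173],[0,-0.001,0.172],[0,0,0],[0,0,0],[0,0,0],[0,0,0]]
rot=[[0.001,0,0],[0.001,0,0],[0,0,0],[0,0,0],[0,0,0],[0,0,0]]
hand=[0.4,0.4,0.4,-1,-1,-1]
```

View pics/w1.png

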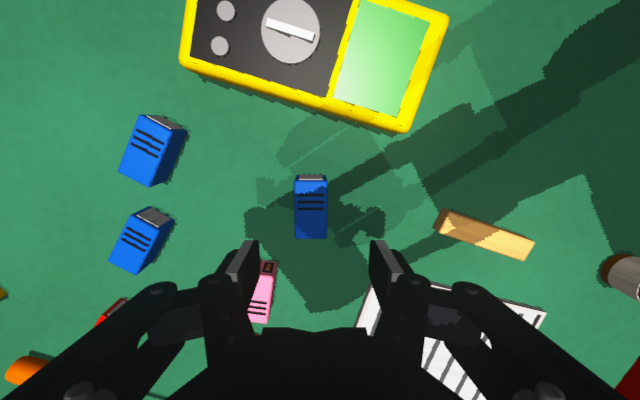

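The wrist view shows the target blue at (310,208), centred between the fingers, and agrees with the top and side fit. Now to grasp it.

Request:
apply_moves(xyz=[[0, 0, 0.173], [0, 0, 0.172], [0, 0, 0], [0, 0, 0], [0, 0, 0], [0, 0, 0], [0, 0, -0.17], [0, 0, -0.17]], rot=[[0, 0, 0], [0, 0, 0], [0, 0, 0], [0, 0, 0], [0, 0, 0], [0, 0, 0], [0, 0, 0], [0, 0, 0]], hand=[0.4, 0.4, 0.4, -1, -1, -1, -1, -1], force=50)

```text
clock: 3.2
position: [0.4027, -0.193, 0.1104]
ee_rot: [0.001, -0.187, 0.982, 0.0]
contact_force: [0.6, -0.9, -0.2]
width: 0.0272
gripper_force: 49.6
```

Run:
```python
from plan import *
x,y=loc(TR,-.045,.058); print(x,y)
plan([(x,y,.09,.115,-1),(None,None,.012,None,-1,2),(None,None,None,None,.4,2),(None,None,.11,None,.4,1)])
```

```text
0.46114192677902777 0.04525329651250965
t 3.2 at [ 0.4027 -0.193   0.1104] w 0.0272 g 49.6 F [ 0.6 -0.9 -0.2]
xyz=[[-0.094,0.133,0.014],[-0.087,0.138,0.014],[-0.08,0.143,0.014],[-0.073,0.147,0.013],[-0.065,0.15,0.014],[0,0,0.13],[0,0,0.13],[0,0,0]]
rot=[[0,0,0.05],[0,0,0.05],[0,0.001,0.05],[0,0,0.049],[0,0,0.05],[0,0,0],[0.001,0,0],[0,0,0]]
hand=[-1,-1,-1,-1,-1,-1,-1,-1]
xyz=[[0,0,0],[0,0,0],[0,0,0],[0,0,-0.163],[0,0,-0.164],[0,0,0]]
rot=[[0,0,0],[0,0,0],[0,0,0],[0,0,0],[0,0,0],[0,0,0]]
hand=[-1,0.4,0.4,0.4,0.4,0.4]
```

Request:
apply_moves(xyz=[[-0.094, 0.133, 0.014], [-0.087, 0.138, 0.014], [-0.08, 0.143, 0.014], [-0.073, 0.147, 0.013], [-0.065, 0.15, 0.014], [0, 0, 0.13], [0, 0, 0.13], [0, 0, 0]], rot=[[0, 0, 0.05], [0, 0, 0.05], [0, 0.001, 0.05], [0, 0, 0.049], [0, 0, 0.05], [0, 0, 0], [0.001, 0, 0], [0, 0, 0]], hand=[-1, -1, -1, -1, -1, -1, -1, -1])

```text
clock: 4.2
position: [0.4612, 0.0456, 0.0097]
ee_rot: [-0.0, -0.058, 0.998, 0.0]
contact_force: [0.1, 0.1, 0.0]
width: 0.0275
gripper_force: 57.9
```

Request:
apply_moves(xyz=[[0, 0, 0], [0, 0, 0], [0, 0, 0], [0, 0, -0.163], [0, 0, -0.164], [0, 0, 0]], rot=[[0, 0, 0], [0, 0, 0], [0, 0, 0], [0, 0, 0], [0, 0, 0], [0, 0, 0]], hand=[-1, 0.4, 0.4, 0.4, 0.4, 0.4])

```text
clock: 4.95
position: [0.4644, 0.045, 0.1119]
ee_rot: [0.005, -0.057, 0.998, -0.0]
contact_force: [0.7, -0.5, 0.7]
width: 0.0596
gripper_force: 0.0
```

Run:
```python
from plan import *
t,s,o=look()
b=[q for q in o if q[2][1]<-.25 and q[0]=="blue" and q[2][0]<.45]
if b:
    x,y,a=b[0][2]; a=(a+np.pi/2)%np.pi-np.pi/2
    plan([(x,y,.10,a,.4),(None,None,.006,None,.4,1),(None,None,None,None,-1,3),(None,None,.10,None,-1)])
```

```text
red 2v [ 0.5999 -0.3335  2.9176] 1.03 208
red 2v [ 0.5919 -0.1943  0.2821] 0.97 206
red 2v [ 0.4264  0.236  -0.224 ] 10.24 193
blue 2v [ 0.4893 -0.3265 -0.1852] 0.89 227
blue 2v [0.46   0.0497 3.3015] 4.54 83
blue 2v [ 0.4057 -0.3344 -0.1405] 1.11 232
t 5.05 at [0.4612 0.0452 0.1085] w 0.06 g 0.0 F [-0.6 -0.4 -0.4]
xyz=[[0.041,-0.154,0.004],[0.036,-0.156,0.003],[0.031,-0.157,0.004],[0.026,-0.158,0.003],[0.021,-0.158,0.004],[0.016,-0.159,0.003],[0.011,-0.16,0.004],[0.006,-0.159,0.003]]
rot=[[0,0,0.03],[0,0,0.031],[0,0,0.03],[0,0,0.031],[0,0,0.03],[0,0,0.031],[0,0.001,0.03],[0,0,0.031]]
hand=[0.4,0.4,0.4,0.4,0.4,0.4,0.4,0.4]
xyz=[[0,0,0.157],[0,0,0.156],[0,0,0],[0,0,0],[0,0,0],[0,0,0],[0,0,-0.156],[0,0,-0.157]]
rot=[[0,0,0],[0,0,0],[0,0,0],[0,0,0],[0,0,0],[0,0,0],[0,0,0],[0,0,0]]
hand=[0.4,0.4,0.4,-1,-1,-1,-1,-1]
```

Request:
apply_moves(xyz=[[0.041, -0.154, 0.004], [0.036, -0.156, 0.003], [0.031, -0.157, 0.004], [0.026, -0.158, 0.003], [0.021, -0.158, 0.004], [0.016, -0.159, 0.003], [0.011, -0.16, 0.004], [0.006, -0.159, 0.003]], rot=[[0, 0, 0.03], [0, 0, 0.031], [0, 0, 0.03], [0, 0, 0.031], [0, 0, 0.03], [0, 0, 0.031], [0, 0.001, 0.03], [0, 0, 0.031]], hand=[0.4, 0.4, 0.4, 0.4, 0.4, 0.4, 0.4, 0.4])

```text
clock: 6.05
position: [0.4045, -0.3348, 0.0976]
ee_rot: [-0.002, 0.071, 0.997, 0.001]
contact_force: [0.1, 0.6, -0.1]
width: 0.0599
gripper_force: 0.0
```

Request:
apply_moves(xyz=[[0, 0, 0.157], [0, 0, 0.156], [0, 0, 0], [0, 0, 0], [0, 0, 0], [0, 0, 0], [0, 0, -0.156], [0, 0, -0.157]], rot=[[0, 0, 0], [0, 0, 0], [0, 0, 0], [0, 0, 0], [0, 0, 0], [0, 0, 0], [0, 0, 0], [0, 0, 0]], hand=[0.4, 0.4, 0.4, -1, -1, -1, -1, -1])

```text
clock: 7.05
position: [0.4057, -0.3339, 0.1011]
ee_rot: [-0.001, 0.07, 0.998, 0.0]
contact_force: [1.3, -0.6, -0.8]
width: 0.0269
gripper_force: 49.5
```

```bash
cat >> plan.py <<'E'
def cyc(slot,f,zf,pick=None,zp=.006,zl=.10,a=None):
    "place the held piece at slot of frame f (release TCP height zf), then pick (x,y,a)"
    x,y=loc(f,*slot); w=[(x,y,zl,f[1] if a is None else a,-1),(None,None,zf,None,-1,2),(None,None,None,None,.4,2),(None,None,zl,None,.4)]
    if pick is not None:
        a=(pick[2]+np.pi/2)%np.pi-np.pi/2
        w+=[(pick[0],pick[1],zl,a,.4),(None,None,zp,None,.4,1),(None,None,None,None,-1,3),(None,None,zl,None,-1,1)]
    plan(w)
E
python3 - <<'E'
from plan import *
t,s,o=look()
cyc((-.045,0),TR,.012,(.4893,-.3265,-.1852))
E
```

```text
red 2v [ 0.5999 -0.3335 -0.2236] 1.03 210
red 2v [ 0.5919 -0.1943  0.277 ] 0.97 207
blue 2v [ 0.4898 -0.3262  2.9683] 0.87 238
blue 2v [0.4599 0.0499 0.1084] 1.29 208
t 7.15 at [ 0.4088 -0.3371  0.1054] w 0.027 g 49.4 F [-0.1 -0.3 -0.6]
xyz=[[-0.006,0.157,0.001],[-0.012,0.157,0.002],[-0.018,0.156,0.002],[-0.023,0.155,0.002],[-0.029,0.155,0.002],[-0.035,0.153,0.002],[-0.04,0.152,0.002],[0,0,0.147]]
rot=[[-0.001,0.001,-0.035],[-0.001,0.001,-0.035],[-0.001,0.001,-0.035],[-0.001,0.001,-0.035],[-0.001,0.001,-0.035],[-0.002,0.001,-0.034],[-0.001,0.001,-0.035],[0,0,0]]
hand=[-1,-1,-1,-1,-1,-1,-1,-1]
xyz=[[0,0,0.146],[0,0,0],[0,0,0],[0,0,0],[0,0,0],[0,0,-0.147],[0,0,-0.146],[0.008,-0.175,0]]
rot=[[0,0,0],[0,0,0],[0,0,0],[0,0,0],[0,0,0],[0,0,0],[0,0,0],[0,0,0.048]]
hand=[-1,-1,-1,0.4,0.4,0.4,0.4,0.4]
xyz=[[-0.001,-0.175,0],[-0.009,-0.175,0],[-0.018,-0.174,0],[-0.027,-0.172,0],[-0.035,-0.171,0],[0,0,0.157],[0,0,0.157],[0,0,0]]
rot=[[0,0,0.048],[0,0,0.048],[0,0,0.048],[0,0,0.047],[0,0,0.048],[0,0,0],[0,0,0],[0,0,0]]
hand=[0.4,0.4,0.4,0.4,0.4,0.4,0.4,0.4]
xyz=[[0,0,0],[0,0,0],[0,0,0],[0,0,-0.157],[0,0,-0.157],[0,0,0]]
rot=[[0,0,0],[0,0,0],[0,0,0],[0,0,0],[0,0,0],[0,0,0]]
hand=[-1,-1,-1,-1,-1,-1]
```

Run:
```python
s=open("plan.py").read()
s=s.replace('M=rot(st["ee_rot"]); rows=[]','M=rot(st["ee_rot"]); rows=[]\n    try: P,Q=pickle.load(open("cmd.pkl","rb"))\n    except OSError: P=p+9\n    if np.linalg.norm(P-p)<.012: p,M=P,Q\n    else: print("MEASURED START")')
s=s.replace('    for i in range(0,len(rows),8):','    pickle.dump((p,M),open("cmd.pkl","wb"))\n    for i in range(0,len(rows),8):')
open("plan.py","w").write(s)
from plan import *
pickle.dump((np.array([.4057,-.3344,.100]),target(-.1405)),open("cmd.pkl","wb"))
cyc((-.045,0),TR,.012,(.4895,-.3264,-.18))
```

```text
t 7.15 at [ 0.4057 -0.3344  0.1   ] w 0.027 g 49.4 F [-0.1 -0.3 -0.6]
xyz=[[-0.008,0.156,0],[-0.013,0.156,0],[-0.019,0.155,0],[-0.025,0.154,0],[-0.031,0.153,0],[-0.036,0.152,0],[-0.041,0.15,0],[0,0,0.147]]
rot=[[0,0,-0.035],[0,0,-0.035],[0,0,-0.035],[0,0,-0.035],[0,0,-0.035],[0,0,-0.034],[0,0,-0.035],[0,0,0]]
hand=[-1,-1,-1,-1,-1,-1,-1,-1]
xyz=[[0,0,0.146],[0,0,0],[0,0,0],[0,0,0],[0,0,0],[0,0,-0.146],[0,0,-0.147],[0.008,-0.175,0]]
rot=[[0,0,0],[0,0,0],[0,0,0],[0,0,0],[0,0,0],[0,0,0],[0,0,0],[0,0,0.047]]
hand=[-1,-1,-1,0.4,0.4,0.4,0.4,0.4]
xyz=[[-0.001,-0.175,0],[-0.009,-0.174,0],[-0.018,-0.174,0],[-0.026,-0.173,0],[-0.035,-0.171,0],[0,0,0.157],[0,0,0.156],[0,0,0]]
rot=[[0,0,0.047],[0,0,0.047],[0,0,0.047],[0,0,0.047],[0,0,0.047],[0,0,0],[0,0,0],[0,0,0]]
hand=[0.4,0.4,0.4,0.4,0.4,0.4,0.4,0.4]
xyz=[[0,0,0],[0,0,0],[0,0,0],[0,0,-0.156],[0,0,-0.157],[0,0,0]]
rot=[[0,0,0],[0,0,0],[0,0,0],[0,0,0],[0,0,0],[0,0,0]]
hand=[-1,-1,-1,-1,-1,-1]
```

Request:
apply_moves(xyz=[[-0.008, 0.156, 0], [-0.013, 0.156, 0], [-0.019, 0.155, 0], [-0.025, 0.154, 0], [-0.031, 0.153, 0], [-0.036, 0.152, 0], [-0.041, 0.15, 0], [0, 0, 0.147]], rot=[[0, 0, -0.035], [0, 0, -0.035], [0, 0, -0.035], [0, 0, -0.035], [0, 0, -0.035], [0, 0, -0.034], [0, 0, -0.035], [0, 0, 0]], hand=[-1, -1, -1, -1, -1, -1, -1, -1])

```text
clock: 8.15
position: [0.4713, -0.0099, 0.0574]
ee_rot: [0.004, -0.06, 0.998, -0.001]
contact_force: [0.6, -1.0, -1.2]
width: 0.0268
gripper_force: 49.6
```

Request:
apply_moves(xyz=[[0, 0, 0.146], [0, 0, 0], [0, 0, 0], [0, 0, 0], [0, 0, 0], [0, 0, -0.146], [0, 0, -0.147], [0.008, -0.175, 0]], rot=[[0, 0, 0], [0, 0, 0], [0, 0, 0], [0, 0, 0], [0, 0, 0], [0, 0, 0], [0, 0, 0], [0, 0, 0.047]], hand=[-1, -1, -1, 0.4, 0.4, 0.4, 0.4, 0.4])

```text
clock: 9.15
position: [0.4742, -0.0638, 0.1034]
ee_rot: [0.004, -0.035, 0.999, -0.001]
contact_force: [0.3, -0.4, -0.5]
width: 0.0597
gripper_force: 0.0
```

Request:
apply_moves(xyz=[[-0.001, -0.175, 0], [-0.009, -0.174, 0], [-0.018, -0.174, 0], [-0.026, -0.173, 0], [-0.035, -0.171, 0], [0, 0, 0.157], [0, 0, 0.156], [0, 0, 0]], rot=[[0, 0, 0.047], [0, 0, 0.047], [0, 0, 0.047], [0, 0, 0.047], [0, 0, 0.047], [0, 0, 0], [0, 0, 0], [0, 0, 0]], hand=[0.4, 0.4, 0.4, 0.4, 0.4, 0.4, 0.4, 0.4])

```text
clock: 10.15
position: [0.4869, -0.3244, 0.0027]
ee_rot: [-0.004, 0.09, 0.996, 0.002]
contact_force: [-0.4, 0.6, 0.6]
width: 0.06
gripper_force: 0.0
```

Request:
apply_moves(xyz=[[0, 0, 0], [0, 0, 0], [0, 0, 0], [0, 0, -0.156], [0, 0, -0.157], [0, 0, 0]], rot=[[0, 0, 0], [0, 0, 0], [0, 0, 0], [0, 0, 0], [0, 0, 0], [0, 0, 0]], hand=[-1, -1, -1, -1, -1, -1])

```text
clock: 10.9
position: [0.4924, -0.3282, 0.1046]
ee_rot: [0.004, 0.09, 0.996, -0.003]
contact_force: [0.1, 0.2, -0.6]
width: 0.0268
gripper_force: 49.8
```

```bash
sed -i 's/print("t",st\["clock"\],"at",p.round(4)/print("t",st["clock"],"at",st["position"].round(4),"cmd",p.round(4)/' plan.py
python3 - <<'E'
from plan import *
t,s,o=look()
r=[q[2] for q in o if q[0]=="red" and q[2][1]<-.27]
cyc((-.045,-.058),TR,.012,r[0])
E
```

```text
red 2v [ 0.5998 -0.3334 -0.2197] 1.02 209
red 2v [ 0.5919 -0.1943  0.2821] 0.97 204
blue 1v [ 0.4665 -0.0109  0.088 ] 1.08 199
blue 1v [0.4586 0.0469 3.2139] 1.08 207
t 11.0 at [ 0.4898 -0.3261  0.1004] cmd [ 0.4896 -0.3264  0.1   ] w 0.0271 g 49.8 F [-0.2 -0.1 -0.6]
xyz=[[0.041,0.166,0],[0.031,0.169,0],[0.021,0.17,0],[0.01,0.171,0],[0,0.171,0],[0,0,0.147],[0,0,0.146],[0,0,0]]
rot=[[0,0,-0.056],[0,0,-0.056],[0,0,-0.057],[0,0,-0.056],[0,0,-0.057],[0,0,0],[0,0,0],[0,0,0]]
hand=[-1,-1,-1,-1,-1,-1,-1,-1]
xyz=[[0,0,0],[0,0,0],[0,0,0],[0,0,-0.146],[0,0,-0.147],[-0.052,-0.153,0],[-0.061,-0.15,0],[-0.069,-0.147,0]]
rot=[[0,0,0],[0,0,0],[0,0,0],[0,0,0],[0,0,0],[0,0,0.053],[0,0,0.053],[0,0,0.053]]
hand=[-1,0.4,0.4,0.4,0.4,0.4,0.4,0.4]
xyz=[[-0.077,-0.143,0],[-0.085,-0.138,0],[-0.093,-0.133,0],[0,0,0.157],[0,0,0.156],[0,0,0],[0,0,0],[0,0,0]]
rot=[[0,0,0.054],[0,0,0.053],[0,0,0.054],[0,0,0],[0,0,0],[0,0,0],[0,0,0],[0,0,0]]
hand=[0.4,0.4,0.4,0.4,0.4,0.4,-1,-1]
xyz=[[0,0,0],[0,0,-0.156],[0,0,-0.157],[0,0,0]]
rot=[[0,0,0],[0,0,0],[0,0,0],[0,0,0]]
hand=[-1,-1,-1,-1]
```

Request:
apply_moves(xyz=[[0.041, 0.166, 0], [0.031, 0.169, 0], [0.021, 0.17, 0], [0.01, 0.171, 0], [0, 0.171, 0], [0, 0, 0.147], [0, 0, 0.146], [0, 0, 0]], rot=[[0, 0, -0.056], [0, 0, -0.056], [0, 0, -0.057], [0, 0, -0.056], [0, 0, -0.057], [0, 0, 0], [0, 0, 0], [0, 0, 0]], hand=[-1, -1, -1, -1, -1, -1, -1, -1])

```text
clock: 12.0
position: [0.4728, -0.0688, 0.0091]
ee_rot: [-0.003, -0.058, 0.998, 0.001]
contact_force: [0.1, -0.2, 0.1]
width: 0.0271
gripper_force: 58.3
```

Request:
apply_moves(xyz=[[0, 0, 0], [0, 0, 0], [0, 0, 0], [0, 0, -0.146], [0, 0, -0.147], [-0.052, -0.153, 0], [-0.061, -0.15, 0], [-0.069, -0.147, 0]], rot=[[0, 0, 0], [0, 0, 0], [0, 0, 0], [0, 0, 0], [0, 0, 0], [0, 0, 0.053], [0, 0, 0.053], [0, 0, 0.053]], hand=[-1, 0.4, 0.4, 0.4, 0.4, 0.4, 0.4, 0.4])

```text
clock: 13.0
position: [0.538, -0.2028, 0.1002]
ee_rot: [0.0, 0.027, 1.0, -0.0]
contact_force: [-0.1, 0.4, 0.3]
width: 0.0596
gripper_force: 0.0
```

Request:
apply_moves(xyz=[[-0.077, -0.143, 0], [-0.085, -0.138, 0], [-0.093, -0.133, 0], [0, 0, 0.157], [0, 0, 0.156], [0, 0, 0], [0, 0, 0], [0, 0, 0]], rot=[[0, 0, 0.054], [0, 0, 0.053], [0, 0, 0.054], [0, 0, 0], [0, 0, 0], [0, 0, 0], [0, 0, 0], [0, 0, 0]], hand=[0.4, 0.4, 0.4, 0.4, 0.4, 0.4, -1, -1])

```text
clock: 14.0
position: [0.6019, -0.3344, 0.0087]
ee_rot: [0.002, 0.11, 0.994, -0.001]
contact_force: [-1.1, -0.1, 1.5]
width: 0.027
gripper_force: 49.4
```

Request:
apply_moves(xyz=[[0, 0, 0], [0, 0, -0.156], [0, 0, -0.157], [0, 0, 0]], rot=[[0, 0, 0], [0, 0, 0], [0, 0, 0], [0, 0, 0]], hand=[-1, -1, -1, -1])

```text
clock: 14.5
position: [0.603, -0.3351, 0.1053]
ee_rot: [0.004, 0.11, 0.994, -0.003]
contact_force: [-0.6, 0.6, -0.0]
width: 0.0273
gripper_force: 49.4
```

Run:
```python
from plan import *
t,s,o=look()
r=[q[2] for q in o if q[0]=="red" and -.27<q[2][1]<-.1]
cyc((.014,-.058),TR,.013,r[0])
```

```text
red 2v [ 0.5909 -0.1949  0.3091] 1.42 206
blue 1v [ 0.4878 -0.0708  1.0287] 4.36 78
t 14.6 at [ 0.6002 -0.3332  0.1003] cmd [ 0.5999 -0.3334  0.1   ] w 0.027 g 49.4 F [-0.6 -0.3 -0.1]
xyz=[[0.069,0.138,0],[0.061,0.142,0],[0.053,0.145,0],[0.045,0.148,0],[0.037,0.15,0],[0.029,0.153,0],[0,0,0.145],[0,0,0.145]]
rot=[[0,0,-0.053],[0,0,-0.053],[0,0,-0.053],[0,0,-0.054],[0,0,-0.053],[0,0,-0.054],[0,0,0],[0,0,0]]
hand=[-1,-1,-1,-1,-1,-1,-1,-1]
xyz=[[0,0,0],[0,0,0],[0,0,0],[0,0,0],[0,0,-0.145],[0,0,-0.145],[-0.047,-0.153,0],[-0.037,-0.155,0]]
rot=[[0,0,0],[0,0,0],[0,0,0],[0,0,0],[0,0,0],[0,0,0],[0,0,-0.062],[0,0,-0.062]]
hand=[-1,-1,0.4,0.4,0.4,0.4,0.4,0.4]
xyz=[[-0.027,-0.158,0],[0,0,0.157],[0,0,0.156],[0,0,0],[0,0,0],[0,0,0],[0,0,0],[0,0,-0.156]]
rot=[[0,0,-0.061],[0,0,0],[0,0,0],[0,0,0],[0,0,0],[0,0,0],[0,0,0],[0,0,0]]
hand=[0.4,0.4,0.4,0.4,-1,-1,-1,-1]
xyz=[[0,0,-0.157],[0,0,0]]
rot=[[0,0,0],[0,0,0]]
hand=[-1,-1]
```

Request:
apply_moves(xyz=[[0.069, 0.138, 0], [0.061, 0.142, 0], [0.053, 0.145, 0], [0.045, 0.148, 0], [0.037, 0.15, 0], [0.029, 0.153, 0], [0, 0, 0.145], [0, 0, 0.145]], rot=[[0, 0, -0.053], [0, 0, -0.053], [0, 0, -0.053], [0, 0, -0.054], [0, 0, -0.053], [0, 0, -0.054], [0, 0, 0], [0, 0, 0]], hand=[-1, -1, -1, -1, -1, -1, -1, -1])

```text
clock: 15.6
position: [0.5321, -0.0618, 0.011]
ee_rot: [-0.001, -0.058, 0.998, 0.0]
contact_force: [-2.2, 3.6, 70.1]
width: 0.0268
gripper_force: 61.1
```

Request:
apply_moves(xyz=[[0, 0, 0], [0, 0, 0], [0, 0, 0], [0, 0, 0], [0, 0, -0.145], [0, 0, -0.145], [-0.047, -0.153, 0], [-0.037, -0.155, 0]], rot=[[0, 0, 0], [0, 0, 0], [0, 0, 0], [0, 0, 0], [0, 0, 0], [0, 0, 0], [0, 0, -0.062], [0, 0, -0.062]], hand=[-1, -1, 0.4, 0.4, 0.4, 0.4, 0.4, 0.4])

```text
clock: 16.6
position: [0.5726, -0.1515, 0.1011]
ee_rot: [0.001, -0.124, 0.992, -0.001]
contact_force: [0.4, -0.2, 0.5]
width: 0.0599
gripper_force: 0.0
```

Request:
apply_moves(xyz=[[-0.027, -0.158, 0], [0, 0, 0.157], [0, 0, 0.156], [0, 0, 0], [0, 0, 0], [0, 0, 0], [0, 0, 0], [0, 0, -0.156]], rot=[[0, 0, -0.061], [0, 0, 0], [0, 0, 0], [0, 0, 0], [0, 0, 0], [0, 0, 0], [0, 0, 0], [0, 0, 0]], hand=[0.4, 0.4, 0.4, 0.4, -1, -1, -1, -1])

```text
clock: 17.6
position: [0.5886, -0.1936, 0.0507]
ee_rot: [-0.003, -0.154, 0.988, 0.002]
contact_force: [-0.0, 1.0, -0.3]
width: 0.0271
gripper_force: 49.2
```

Request:
apply_moves(xyz=[[0, 0, -0.157], [0, 0, 0]], rot=[[0, 0, 0], [0, 0, 0]], hand=[-1, -1])

```text
clock: 17.85
position: [0.5941, -0.196, 0.1047]
ee_rot: [0.004, -0.154, 0.988, -0.003]
contact_force: [0.4, -0.0, -1.0]
width: 0.0268
gripper_force: 49.2
```

Run:
```python
from plan import *
t,s,o=look()
x,y=loc(TR,.014,0)
plan([(x,y,.10,.115,-1),(None,None,.013,None,-1,2),(None,None,None,None,.4,2),(None,None,.10,None,.4),(.45,.12,.25,.115,-1,1),(.42,.22,.25,.115,-1,2)])
```

```text
red 1v [ 0.6002 -0.2149  2.0823] 5.29 68
blue 2v [ 0.4672 -0.0106  0.0807] 6.6 191
blue 1v [0.4591 0.0469 3.178 ] 1.09 208
t 17.95 at [ 0.591  -0.1947  0.1003] cmd [ 0.5908 -0.1949  0.1   ] w 0.0273 g 49.2 F [-0.8  0.1 -1.3]
xyz=[[0.003,0.167,0],[0.011,0.166,0],[0.019,0.165,0],[0.028,0.165,0],[0,0,0.145],[0,0,0.145],[0,0,0],[0,0,0]]
rot=[[0,0,0.046],[0,0,0.046],[0,0,0.047],[0,0,0.046],[0,0,0],[0,0,0],[0,0,0],[0,0,0]]
hand=[-1,-1,-1,-1,-1,-1,-1,-1]
xyz=[[0,0,0],[0,0,0],[0,0,-0.145],[0,0,-0.145],[0.051,0.111,-0.125],[0.051,0.111,-0.125],[0.051,0.111,-0.125],[0.052,0.112,-0.125]]
rot=[[0,0,0],[0,0,0],[0,0,0],[0,0,0],[0,0,0],[0,0,0],[0,0,0],[0,0,0]]
hand=[0.4,0.4,0.4,0.4,-1,-1,-1,-1]
xyz=[[0,0,0],[0.03,0.171,0],[0.031,0.171,0],[0,0,0],[0,0,0]]
rot=[[0,0,0],[0,0,0],[0,0,0],[0,0,0],[0,0,0]]
hand=[-1,-1,-1,-1,-1]
```

```bash
sed -i 's/(None,None,zf,None,-1,2),/(None,None,zf+.028,None,-1),(None,None,zf+.016,None,-1),(None,None,zf+.006,None,-1),(None,None,zf,None,-1,2),/' plan.py
python3 - <<'E'
from plan import *
pickle.dump((np.array([.5908,-.1949,.100]),target(.3091)),open("cmd.pkl","wb"))
x,y=loc(TR,.014,0); N=None
plan([(x,y,.10,.115,-1),(N,N,.042,N,-1),(N,N,.03,N,-1),(N,N,.02,N,-1),(N,N,.015,N,-1,2),(N,N,N,N,.4,2),(N,N,.10,N,.4),(.45,.12,.25,.115,-1,1),(.42,.22,.25,.115,-1,2)])
E
```

```text
t 17.95 at [ 0.591  -0.1947  0.1003] cmd [ 0.5908 -0.1949  0.1   ] w 0.0273 g 49.2 F [-0.8  0.1 -1.3]
xyz=[[0.003,0.167,0],[0.011,0.166,0],[0.019,0.165,0],[0.028,0.165,0],[0,0,0.097],[0,0,0.096],[0,0,0.04],[0,0,0.034]]
rot=[[0,0,0.046],[0,0,0.046],[0,0,0.047],[0,0,0.046],[0,0,0],[0,0,0],[0,0,0],[0,0,0]]
hand=[-1,-1,-1,-1,-1,-1,-1,-1]
xyz=[[0,0,0.016],[0,0,0],[0,0,0],[0,0,0],[0,0,0],[0,0,-0.141],[0,0,-0.142],[0.051,0.111,-0.125]]
rot=[[0,0,0],[0,0,0],[0,0,0],[0,0,0],[0,0,0],[0,0,0],[0,0,0],[0,0,0]]
hand=[-1,-1,-1,0.4,0.4,0.4,0.4,-1]
xyz=[[0.051,0.111,-0.125],[0.051,0.111,-0.125],[0.051,0.112,-0.125],[0,0,0],[0.031,0.171,0],[0.03,0.172,0],[0,0,0],[0,0,0]]
rot=[[0,0,0],[0,0,0],[0,0,0],[0,0,0],[0,0,0],[0,0,0],[0,0,0],[0,0,0]]
hand=[-1,-1,-1,-1,-1,-1,-1,-1]
```

Request:
apply_moves(xyz=[[0.003, 0.167, 0], [0.011, 0.166, 0], [0.019, 0.165, 0], [0.028, 0.165, 0], [0, 0, 0.097], [0, 0, 0.096], [0, 0, 0.04], [0, 0, 0.034]], rot=[[0, 0, 0.046], [0, 0, 0.046], [0, 0, 0.047], [0, 0, 0.046], [0, 0, 0], [0, 0, 0], [0, 0, 0], [0, 0, 0]], hand=[-1, -1, -1, -1, -1, -1, -1, -1])

```text
clock: 18.95
position: [0.5261, -0.0054, 0.0183]
ee_rot: [-0.001, -0.057, 0.998, 0.0]
contact_force: [-0.1, -0.1, -0.7]
width: 0.0271
gripper_force: 49.4
```

Request:
apply_moves(xyz=[[0, 0, 0.016], [0, 0, 0], [0, 0, 0], [0, 0, 0], [0, 0, 0], [0, 0, -0.141], [0, 0, -0.142], [0.051, 0.111, -0.125]], rot=[[0, 0, 0], [0, 0, 0], [0, 0, 0], [0, 0, 0], [0, 0, 0], [0, 0, 0], [0, 0, 0], [0, 0, 0]], hand=[-1, -1, -1, 0.4, 0.4, 0.4, 0.4, -1])

```text
clock: 19.95
position: [0.5095, 0.0249, 0.1389]
ee_rot: [0.001, -0.056, 0.998, -0.0]
contact_force: [-0.2, 0.8, 0.6]
width: 0.0428
gripper_force: 0.0
```

Request:
apply_moves(xyz=[[0.051, 0.111, -0.125], [0.051, 0.111, -0.125], [0.051, 0.112, -0.125], [0, 0, 0], [0.031, 0.171, 0], [0.03, 0.172, 0], [0, 0, 0], [0, 0, 0]], rot=[[0, 0, 0], [0, 0, 0], [0, 0, 0], [0, 0, 0], [0, 0, 0], [0, 0, 0], [0, 0, 0], [0, 0, 0]], hand=[-1, -1, -1, -1, -1, -1, -1, -1])

```text
clock: 20.95
position: [0.4207, 0.2195, 0.2487]
ee_rot: [-0.001, -0.058, 0.998, -0.001]
contact_force: [0.4, -0.8, 0.7]
width: 0.0002
gripper_force: 0.0
```

Run:
```python
from plan import *
t,s,o=look(); cv2.imwrite("pics/t2.png",t.d["pixels"][:,:,::-1])
for q in find(t,s,.004): print(q[:4])
N=None
cx,cy=.663,.037
plan([(cx-.06,cy+.05,.24,.115,-1),(cx,cy,.22,.115,-1),(N,N,.175,N,-1,3)])
```

```text
red 2v [ 0.5324 -0.0545  3.0649] 4.75 131
red 2v [ 0.5266 -0.0049  3.1479] 4.55 151
blue 1v [ 0.4719 -0.0685  0.0814] 0.7 210
blue 2v [ 0.467  -0.011   0.0922] 6.42 198
blue 1v [0.4586 0.0469 3.2113] 1.07 208
('red', '2v', array([ 0.5319, -0.0561,  0.0056]), 4.49)
('red', '2v', array([ 0.5261, -0.0063,  0.0094]), 4.79)
('blue', '1v', array([ 0.4714, -0.0685,  3.223 ]), 0.74)
('blue', '2v', array([ 0.4666, -0.0113,  0.0929]), 6.4)
('blue', '1v', array([0.4582, 0.0464, 3.2106]), 1.11)
t 21.05 at [0.4211 0.2191 0.2491] cmd [0.4201 0.2201 0.25  ] w 0.0001 g 0.0 F [-0.2 -0.2  0.2]
xyz=[[-0.111,-0.102,0.007],[-0.111,-0.102,0.007],[-0.111,-0.102,0.006],[-0.111,-0.103,0.007],[-0.11,-0.102,0.006],[-0.09,-0.094,0.033],[-0.09,-0.095,0.034],[0,0,0.15]]
rot=[[0,0,0],[0,0,0],[0,0,0],[0,0,0],[0,0,0],[0,0,0],[0,0,0],[0,0,0]]
hand=[-1,-1,-1,-1,-1,-1,-1,-1]
xyz=[[0,0,0],[0,0,0],[0,0,0]]
rot=[[0,0,0],[0,0,0],[0,0,0]]
hand=[-1,-1,-1]
```

View pics/t2.png

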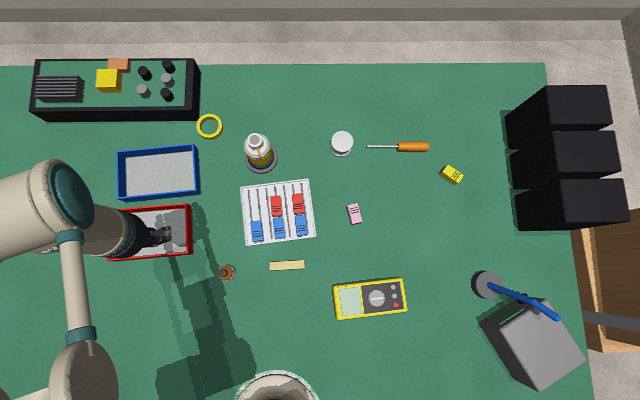

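The top view shows all five housings in the tray, reds at (276,206) and (298,203) and blues at (257,230), (279,228) and (302,224). Pink and yellow are untouched. Next I'll move over the cap.

Request:
apply_moves(xyz=[[-0.111, -0.102, 0.007], [-0.111, -0.102, 0.007], [-0.111, -0.102, 0.006], [-0.111, -0.103, 0.007], [-0.11, -0.102, 0.006], [-0.09, -0.094, 0.033], [-0.09, -0.095, 0.034], [0, 0, 0.15]], rot=[[0, 0, 0], [0, 0, 0], [0, 0, 0], [0, 0, 0], [0, 0, 0], [0, 0, 0], [0, 0, 0], [0, 0, 0]], hand=[-1, -1, -1, -1, -1, -1, -1, -1])

```text
clock: 22.05
position: [0.6682, 0.0323, 0.1756]
ee_rot: [0.003, -0.055, 0.998, -0.001]
contact_force: [0.1, 1.1, 0.4]
width: -0.0001
gripper_force: 0.0
```

Request:
apply_moves(xyz=[[0, 0, 0], [0, 0, 0], [0, 0, 0]], rot=[[0, 0, 0], [0, 0, 0], [0, 0, 0]], hand=[-1, -1, -1])

```text
clock: 22.42
position: [0.6644, 0.0369, 0.1766]
ee_rot: [0.001, -0.057, 0.998, -0.0]
contact_force: [-0.1, -0.4, 0.2]
width: -0.0001
gripper_force: 0.0
```

Run:
```python
from plan import *
st=status.get_state(); d=get_image("wrist"); c=Cam(d,(st["position"],st["ee_rot"])); s=Cam(get_image("side"))
print(st["position"],c.proj([[.663,.037,.15],st["position"]]),s.proj([[.663,.037,.15],st["position"]]))
a=cv2.resize(s.d["pixels"][110:220,310:430],None,fx=3.3,fy=3.3,interpolation=cv2.INTER_CUBIC)
b=cv2.resize(d["pixels"],(580,363))[:, 90:490]
cv2.imwrite("pics/cap.png",np.hstack([a,b])[:,:,::-1]) if a.shape[0]==b.shape[0] else cv2.imwrite("pics/cap.png",np.hstack([a,cv2.resize(b,(400,a.shape[0]))])[:,:,::-1])
```

```text
[0.6643913  0.03692914 0.17662644] [[313.64512327 231.84080969]
 [313.15559849 251.71341969]] [[372.96026636 152.04475653]
 [374.47749067 144.27367984]]
```

View pics/cap.png

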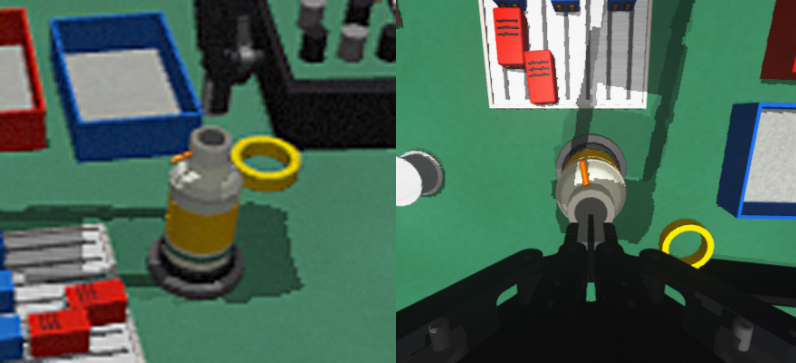

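Both views show the fingertip right over the cap centre. I'll go down slowly.

Request:
apply_moves(xyz=[[0, 0, 0.03], [0, 0, 0.03], [0, 0, 0.02], [0, 0, 0.01], [0, 0, 0.01], [0, 0, 0]], rot=[[0, 0, 0], [0, 0, 0], [0, 0, 0], [0, 0, 0], [0, 0, 0], [0, 0, 0]], hand=[-1, -1, -1, -1, -1, -1])

```text
clock: 23.28
position: [0.6629, 0.0371, 0.1454]
ee_rot: [-0.001, -0.057, 0.998, 0.0]
contact_force: [-3.0, 0.9, 7.6]
width: -0.0001
gripper_force: 3.8
```

Request:
apply_moves(xyz=[[0, 0, 0.007], [0, 0, 0]], rot=[[0, 0, 0], [0, 0, 0]], hand=[-1, -1])

```text
clock: 23.52
position: [0.6629, 0.0371, 0.1438]
ee_rot: [-0.001, -0.057, 0.998, 0.0]
contact_force: [-3.2, 0.2, 8.7]
width: -0.0
gripper_force: 4.5
```

Request:
apply_moves(xyz=[[0, 0, 0.004], [0, 0, 0]], rot=[[0, 0, 0], [0, 0, 0]], hand=[-1, -1])

```text
clock: 23.78
position: [0.6629, 0.0371, 0.1431]
ee_rot: [-0.001, -0.057, 0.998, 0.0]
contact_force: [-4.6, 0.2, 10.9]
width: 0.0001
gripper_force: 5.1
```

Request:
apply_moves(xyz=[[0, 0, 0.004], [0, 0, 0]], rot=[[0, 0, 0], [0, 0, 0]], hand=[-1, -1])

```text
clock: 24.02
position: [0.6629, 0.0371, 0.143]
ee_rot: [-0.0, -0.057, 0.998, 0.0]
contact_force: [-6.4, 0.3, 14.9]
width: 0.0001
gripper_force: 7.2
```

The cap has stopped at 0.143 m with the force rising, so it's at its end stop. One more nudge, then up.

Request:
apply_moves(xyz=[[0, 0, 0.003], [0, 0, 0], [0, 0, -0.03], [0, 0, -0.05], [0, 0, -0.08], [0, 0, -0.15], [0, 0, 0]], rot=[[0, 0, 0], [0, 0, 0], [0, 0, 0], [0, 0, 0], [0, 0, 0], [0, 0, 0], [0, 0, 0]], hand=[-1, -1, -1, -1, -1, -1, -1])

```text
clock: 24.9
position: [0.6662, 0.0368, 0.2365]
ee_rot: [0.004, -0.057, 0.998, -0.0]
contact_force: [-0.2, 0.2, -0.3]
width: 0.0001
gripper_force: 0.0
```

Run:
```python
from plan import *
N=None
plan([(.45,.16,.22,.115,-1,2)])
```

```text
MEASURED START
t 24.9 at [0.6662 0.0368 0.2365] cmd [0.6662 0.0368 0.2365] w 0.0001 g 0.0 F [-0.2  0.2 -0.3]
xyz=[[0.134,0.098,0.01],[0.134,0.098,0.01],[0.134,0.098,0.01],[0.134,0.098,0.01],[0.133,0.099,0.011],[0,0,0],[0,0,0]]
rot=[[0,0.001,0],[0,0.002,0],[0,0.001,0],[-0.001,0.002,0],[0,0.001,0],[0,0,0],[0,0,0]]
hand=[-1,-1,-1,-1,-1,-1,-1]
```

Request:
apply_moves(xyz=[[0.134, 0.098, 0.01], [0.134, 0.098, 0.01], [0.134, 0.098, 0.01], [0.134, 0.098, 0.01], [0.133, 0.099, 0.011], [0, 0, 0], [0, 0, 0]], rot=[[0, 0, 0], [0, 0, 0], [0, 0, 0], [0, 0, 0], [0, 0, 0], [0, 0, 0], [0, 0, 0]], hand=[0.4, 0.4, 0.4, 0.4, 0.4, 0.4, 0.4])

```text
clock: 25.78
position: [0.4478, 0.1602, 0.2168]
ee_rot: [-0.0, -0.058, 0.998, -0.0]
contact_force: [-0.7, 0.5, -0.3]
width: 0.06
gripper_force: 0.0
```

```bash
cat >> plan.py <<'E'
def tray():
    t=Cam(get_image("top")); out=[]
    for col in("red","blue"):
        m=masks(t.d["pixels"])[col].astype(np.uint8); m=cv2.morphologyEx(m,cv2.MORPH_CLOSE,np.ones((5,3)))
        n,l,st,ce=cv2.connectedComponentsWithStats(m)
        for i in range(1,n):
            g=t.onz(ce[i],.03)
            if st[i][4]>50 and .38<g[0]<.66 and -.4<g[1]<.13:
                h=cv2.convexHull(np.argwhere(l==i)[:,::-1].astype(np.int32))[:,0]
                p,e=fit([t],[h],g,.004); p[2]=(p[2]+np.pi/2)%np.pi-np.pi/2
                out.append((col,p)); print(col,p.round(4),round(float(e),2),st[i][4])
    return t,out
E
python3 - <<'E'
from plan import *
t,o=tray()
cv2.imwrite("pics/t3.png",cv2.resize(t.d["pixels"][120:260,220:340],None,fx=4,fy=4,interpolation=cv2.INTER_CUBIC)[:,:,::-1])
E
```

```text
red [ 0.5479 -0.0439  0.5972] 4.88 324
blue [ 0.4714 -0.0685  0.0814] 0.74 210
blue [ 0.466  -0.0112  0.0894] 1.12 199
blue [0.4582 0.0464 0.069 ] 1.11 208
```

View pics/t3.png

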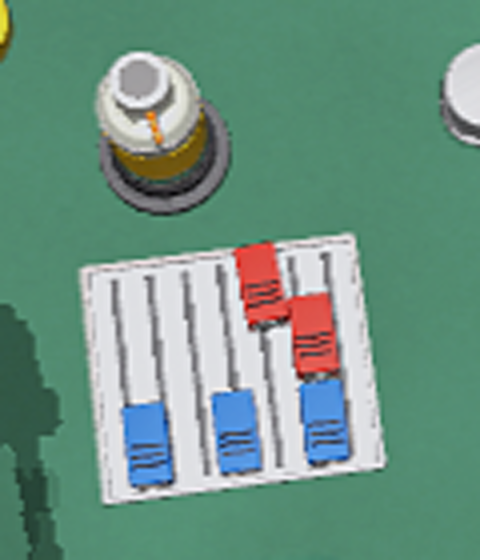

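The enlarged top view shows one red housing was knocked forward inside the tray, with its top face centred at crop (262,283). It's still within the rim, and the other four are in place. I'll work out both red poses from the corners.

Run:
```python
from plan import *
t=Cam(pickle.load(open("pics/top0.pkl","rb")))
for C in ([(236,252),(272,243),(289,310),(251,323)],[(292,298),(329,292),(337,372),(300,378)]):
    P=np.array([t.onz(np.array(c)/4+[220,120]-.4,.034) for c in C]); d=(P[0]+P[1]-P[2]-P[3])/2
    print(P.mean(0).round(4),np.arctan2(d[1],d[0]).round(3),np.linalg.norm(d),np.linalg.norm(P[0]+P[3]-P[1]-P[2])/2)
```

```text
[ 0.5629 -0.0295  0.034 ] 0.215 0.047543679476178775 0.025298160248695155
[ 0.527  -0.0634  0.034 ] 0.085 0.053268761487424765 0.024456550175755033
```

```bash
sed -i 's/(None,None,zp,None,.4,1),(None,None,None,None,-1,3)/(None,None,zp+.02,None,.3),(None,None,zp+.008,None,.3),(None,None,zp,None,.3,1),(None,None,None,None,-1,3)/' plan.py
python3 - <<'E'
from plan import *
N=None
plan([(.568,-.028,.10,.2,.15),(N,N,.032,N,.15),(N,N,.019,N,.15),(N,N,.011,N,.15,1),(N,N,N,N,-1,3),(N,N,.10,N,-1,1)])
E
```

```text
t 25.825 at [0.4483 0.16   0.2168] cmd [0.45   0.1601 0.22  ] w 0.0598 g 0.0 F [-0.6 -1.   0.2]
xyz=[[-0.064,-0.134,0.08],[-0.061,-0.135,0.08],[-0.059,-0.135,0.08],[-0.057,-0.137,0.08],[-0.055,-0.137,0.08],[0,0,0.114],[0,0,0.113],[0,0,0.043]]
rot=[[0,0,-0.016],[0,0,-0.016],[0,0,-0.016],[0,0,-0.017],[0,0,-0.016],[0,0,0],[0,0,0],[0,0,0]]
hand=[0.15,0.15,0.15,0.15,0.15,0.15,0.15,0.15]
xyz=[[0,0,0.027],[0,0,0],[0,0,0],[0,0,0],[0,0,0],[0,0,-0.148],[0,0,-0.149],[0,0,0]]
rot=[[0,0,0],[0,0,0],[0,0,0],[0,0,0],[0,0,0],[0,0,0],[0,0,0],[0,0,0]]
hand=[0.15,0.15,-1,-1,-1,-1,-1,-1]
```

Request:
apply_moves(xyz=[[-0.064, -0.134, 0.08], [-0.061, -0.135, 0.08], [-0.059, -0.135, 0.08], [-0.057, -0.137, 0.08], [-0.055, -0.137, 0.08], [0, 0, 0.114], [0, 0, 0.113], [0, 0, 0.043]], rot=[[0, 0, -0.016], [0, 0, -0.016], [0, 0, -0.016], [0, 0, -0.017], [0, 0, -0.016], [0, 0, 0], [0, 0, 0], [0, 0, 0]], hand=[0.15, 0.15, 0.15, 0.15, 0.15, 0.15, 0.15, 0.15])

```text
clock: 26.82
position: [0.5643, -0.0288, 0.0131]
ee_rot: [-0.003, -0.099, 0.995, 0.001]
contact_force: [0.1, 0.3, -0.7]
width: 0.0489
gripper_force: 0.0
```

Request:
apply_moves(xyz=[[0, 0, 0.017], [0, 0, 0], [0, 0, 0], [0, 0, 0], [0, 0, 0], [0, 0, -0.148], [0, 0, -0.149], [0, 0, 0]], rot=[[0, 0, 0], [0, 0, 0], [0, 0, 0], [0, 0, 0], [0, 0, 0], [0, 0, 0], [0, 0, 0], [0, 0, 0]], hand=[0.15, 0.15, -1, -1, -1, -1, -1, -1])

```text
clock: 27.82
position: [0.5679, -0.0281, 0.1036]
ee_rot: [0.004, -0.1, 0.995, -0.001]
contact_force: [0.4, 0.6, -0.7]
width: 0.0273
gripper_force: 49.4
```

Run:
```python
from plan import *
st=status.get_state(); print(st["position"],st["width"])
pickle.dump((np.array([.5664,-.0279,.100]),target(.2)),open("cmd.pkl","wb"))
cyc((0,-.04),RB,.016)
```

```text
[ 0.56785271 -0.02811421  0.10360175] 0.02729210023375846
t 27.825 at [ 0.5679 -0.0281  0.1036] cmd [ 0.5664 -0.0279  0.1   ] w 0.0273 g 49.4 F [ 0.4  0.6 -0.7]
xyz=[[0.022,0.177,0],[0.025,0.177,0],[0.029,0.176,0],[0.032,0.176,0],[0.035,0.175,0],[0.039,0.175,0],[0,0,0.093],[0,0,0.094]]
rot=[[0,0,0.018],[0,0,0.018],[0,0,0.018],[0,0,0.019],[0,0,0.018],[0,0,0.019],[0,0,0],[0,0,0]]
hand=[-1,-1,-1,-1,-1,-1,-1,-1]
xyz=[[0,0,0.04],[0,0,0.033],[0,0,0.02],[0,0,0],[0,0,0],[0,0,0],[0,0,0],[0,0,-0.14]]
rot=[[0,0,0],[0,0,0],[0,0,0],[0,0,0],[0,0,0],[0,0,0],[0,0,0],[0,0,0]]
hand=[-1,-1,-1,-1,-1,0.4,0.4,0.4]
xyz=[[0,0,-0.14]]
rot=[[0,0,0]]
hand=[0.4]
```

Request:
apply_moves(xyz=[[0.022, 0.177, 0], [0.025, 0.177, 0], [0.029, 0.176, 0], [0.032, 0.176, 0], [0.035, 0.175, 0], [0.039, 0.175, 0], [0, 0, 0.093], [0, 0, 0.094]], rot=[[0, 0, 0.018], [0, 0, 0.018], [0, 0, 0.018], [0, 0, 0.019], [0, 0, 0.018], [0, 0, 0.019], [0, 0, 0], [0, 0, 0]], hand=[-1, -1, -1, -1, -1, -1, -1, -1])

```text
clock: 28.82
position: [0.4616, 0.278, 0.0424]
ee_rot: [-0.001, -0.043, 0.999, -0.0]
contact_force: [0.4, -0.3, 0.1]
width: 0.027
gripper_force: 49.6
```

Request:
apply_moves(xyz=[[0, 0, 0.04], [0, 0, 0.033], [0, 0, 0.02], [0, 0, 0], [0, 0, 0], [0, 0, 0], [0, 0, 0], [0, 0, -0.14]], rot=[[0, 0, 0], [0, 0, 0], [0, 0, 0], [0, 0, 0], [0, 0, 0], [0, 0, 0], [0, 0, 0], [0, 0, 0]], hand=[-1, -1, -1, -1, -1, 0.4, 0.4, 0.4])

```text
clock: 29.82
position: [0.4606, 0.2762, 0.0559]
ee_rot: [-0.004, -0.042, 0.999, -0.001]
contact_force: [0.5, -0.0, 0.4]
width: 0.06
gripper_force: 0.0
```

Request:
apply_moves(xyz=[[0, 0, -0.14], [0, 0, 0], [0, 0, 0]], rot=[[0, 0, 0], [0, 0, 0], [0, 0, 0]], hand=[0.4, 0.4, 0.4])

```text
clock: 30.2
position: [0.4625, 0.277, 0.0997]
ee_rot: [-0.001, -0.042, 0.999, 0.0]
contact_force: [-1.3, 0.1, -0.7]
width: 0.0596
gripper_force: 0.0
```

```bash
cat >> plan.py <<'E'
def pick(p,zp=.011,pre=()):
    N=None; x,y,a=p; a=(a+np.pi/2)%np.pi-np.pi/2
    plan([*pre,(x,y,.10,a,.3),(N,N,zp+.02,N,.3),(N,N,zp+.008,N,.3),(N,N,zp,N,.3,1),(N,N,N,N,-1,3),(N,N,.10,N,-1,1)])
E
python3 - <<'E'
from plan import *
t,o=tray()
pick([q[1] for q in o if q[0]=="red"][0])
E
```

```text
red [ 0.5287 -0.0612  0.1596] 1.32 160
blue [ 0.4714 -0.0685  0.0814] 0.74 210
blue [ 0.466  -0.0112  0.0894] 1.12 199
blue [0.4582 0.0464 0.069 ] 1.11 208
t 30.25 at [0.462  0.2769 0.099 ] cmd [0.4643 0.2771 0.1   ] w 0.0602 g 0.0 F [-0.7 -0.4  0.4]
xyz=[[-0.017,-0.163,0],[-0.015,-0.163,0],[-0.014,-0.164,0],[-0.012,-0.164,0],[-0.01,-0.164,0],[-0.008,-0.163,0],[-0.006,-0.164,0],[0,0,0.115]]
rot=[[0,0,-0.01],[0,0,-0.01],[0,0,-0.01],[0,0,-0.01],[0,0,-0.01],[0,0,-0.011],[0,0,-0.01],[0,0,0]]
hand=[0.3,0.3,0.3,0.3,0.3,0.3,0.3,0.3]
xyz=[[0,0,0.115],[0,0,0.04],[0,0,0.027],[0,0,0],[0,0,0],[0,0,0],[0,0,0],[0,0,-0.148]]
rot=[[0,0,0],[0,0,0],[0,0,0],[0,0,0],[0,0,0],[0,0,0],[0,0,0],[0,0,0]]
hand=[0.3,0.3,0.3,0.3,-1,-1,-1,-1]
xyz=[[0,0,-0.149],[0,0,0]]
rot=[[0,0,0],[0,0,0]]
hand=[-1,-1]
```

Request:
apply_moves(xyz=[[-0.017, -0.163, 0], [-0.015, -0.163, 0], [-0.014, -0.164, 0], [-0.012, -0.164, 0], [-0.01, -0.164, 0], [-0.008, -0.163, 0], [-0.006, -0.164, 0], [0, 0, 0.115]], rot=[[0, 0, -0.01], [0, 0, -0.01], [0, 0, -0.01], [0, 0, -0.01], [0, 0, -0.01], [0, 0, -0.01], [0, 0, 0], [0, 0, 0]], hand=[0.3, 0.3, 0.3, 0.3, 0.3, 0.3, 0.3, 0.3])

```text
clock: 31.25
position: [0.5299, -0.0651, 0.0656]
ee_rot: [0.002, -0.072, 0.997, -0.001]
contact_force: [-0.4, 0.1, -1.0]
width: 0.0558
gripper_force: 0.0
```

Request:
apply_moves(xyz=[[0, 0, 0.115], [0, 0, 0.04], [0, 0, 0.027], [0, 0, 0], [0, 0, 0], [0, 0, 0], [0, 0, 0], [0, 0, -0.148]], rot=[[0, 0, 0], [0, 0, 0], [0, 0, 0], [0, 0, 0], [0, 0, 0], [0, 0, 0], [0, 0, 0], [0, 0, 0]], hand=[0.3, 0.3, 0.3, 0.3, -1, -1, -1, -1])

```text
clock: 32.25
position: [0.5244, -0.0605, 0.0532]
ee_rot: [-0.004, -0.074, 0.997, 0.001]
contact_force: [0.3, 0.8, -0.1]
width: 0.027
gripper_force: 49.6
```

Request:
apply_moves(xyz=[[0, 0, -0.149], [0, 0, 0], [0, 0, 0]], rot=[[0, 0, 0], [0, 0, 0], [0, 0, 0]], hand=[-1, -1, -1])

```text
clock: 32.62
position: [0.5264, -0.061, 0.0993]
ee_rot: [-0.001, -0.074, 0.997, 0.0]
contact_force: [-0.6, -0.1, -0.2]
width: 0.0268
gripper_force: 49.6
```

Run:
```python
from plan import *
cyc((0,.04),RB,.016,(.4582,.0464,.09),zp=.011)
```

```text
t 32.625 at [ 0.5264 -0.061   0.0993] cmd [ 0.5286 -0.0613  0.1   ] w 0.0268 g 49.6 F [-0.6 -0.1 -0.2]
xyz=[[0.002,0.177,0],[0.003,0.177,0],[0.005,0.177,0],[0.007,0.176,0],[0.008,0.176,0],[0.01,0.177,0],[0.011,0.176,0],[0.013,0.176,0]]
rot=[[0,0,0.009],[0,0,0.009],[0,0,0.009],[0,0,0.009],[0,0,0.009],[0,0,0.009],[0,0,0.008],[0,0,0.009]]
hand=[-1,-1,-1,-1,-1,-1,-1,-1]
xyz=[[0,0,0.093],[0,0,0.094],[0,0,0.04],[0,0,0.033],[0,0,0.02],[0,0,0],[0,0,0],[0,0,0]]
rot=[[0,0,0],[0,0,0],[0,0,0],[0,0,0],[0,0,0],[0,0,0],[0,0,0],[0,0,0]]
hand=[-1,-1,-1,-1,-1,-1,-1,0.4]
xyz=[[0,0,0],[0,0,-0.14],[0,0,-0.14],[0.014,-0.172,0],[0.015,-0.172,0],[0.015,-0.172,0],[0.015,-0.172,0],[0.015,-0.171,0]]
rot=[[0,0,0],[0,0,0],[0,0,0],[0,0,-0.001],[0,0,-0.001],[0,0,-0.001],[0,0,-0.001],[0,0,0]]
hand=[0.4,0.4,0.4,0.4,0.4,0.4,0.4,0.4]
xyz=[[0.014,-0.172,0],[0,0,0.115],[0,0,0.115],[0,0,0.04],[0,0,0.027],[0,0,0],[0,0,0],[0,0,0]]
rot=[[0,0,-0.001],[0,0,0],[0,0,0],[0,0,0],[0,0,0],[0,0,0],[0,0,0],[0,0,0]]
hand=[0.4,0.3,0.3,0.3,0.3,0.3,-1,-1]
xyz=[[0,0,0],[0,0,-0.148],[0,0,-0.149],[0,0,0]]
rot=[[0,0,0],[0,0,0],[0,0,0],[0,0,0]]
hand=[-1,-1,-1,-1]
```

Request:
apply_moves(xyz=[[0.002, 0.177, 0], [0.003, 0.177, 0], [0.005, 0.177, 0], [0.007, 0.176, 0], [0.008, 0.176, 0], [0.01, 0.177, 0], [0.011, 0.176, 0], [0.013, 0.176, 0]], rot=[[0, 0, 0.009], [0, 0, 0.009], [0, 0, 0.009], [0, 0, 0.009], [0, 0, 0.009], [0, 0, 0.009], [0, 0, 0.008], [0, 0, 0.009]], hand=[-1, -1, -1, -1, -1, -1, -1, -1])

```text
clock: 33.62
position: [0.4595, 0.3586, 0.0977]
ee_rot: [-0.002, -0.036, 0.999, -0.001]
contact_force: [1.2, 0.9, -0.4]
width: 0.027
gripper_force: 49.6
```

Request:
apply_moves(xyz=[[0, 0, 0.093], [0, 0, 0.094], [0, 0, 0.04], [0, 0, 0.033], [0, 0, 0.02], [0, 0, 0], [0, 0, 0], [0, 0, 0]], rot=[[0, 0, 0], [0, 0, 0], [0, 0, 0], [0, 0, 0], [0, 0, 0], [0, 0, 0], [0, 0, 0], [0, 0, 0]], hand=[-1, -1, -1, -1, -1, -1, -1, 0.4])

```text
clock: 34.62
position: [0.4615, 0.3579, 0.0166]
ee_rot: [0.0, -0.036, 0.999, 0.0]
contact_force: [-0.1, -0.7, 0.1]
width: 0.044
gripper_force: 0.0
```

Request:
apply_moves(xyz=[[0, 0, 0], [0, 0, -0.14], [0, 0, -0.14], [0.01, -0.172, 0], [0.01, -0.172, 0], [0.01, -0.172, 0], [0.015, -0.172, 0], [0.015, -0.171, 0]], rot=[[0, 0, 0], [0, 0, 0], [0, 0, 0], [0, 0, 0], [0, 0, 0], [0, 0, 0], [0, 0, 0], [0, 0, 0]], hand=[0.4, 0.4, 0.4, 0.4, 0.4, 0.4, 0.4, 0.4])

```text
clock: 35.62
position: [0.4621, 0.0979, 0.1003]
ee_rot: [0.0, -0.037, 0.999, 0.0]
contact_force: [1.6, 0.3, -0.2]
width: 0.0595
gripper_force: 0.0
```

Request:
apply_moves(xyz=[[0.014, -0.172, 0], [0, 0, 0.115], [0, 0, 0.115], [0, 0, 0.04], [0, 0, 0.027], [0, 0, 0], [0, 0, 0], [0, 0, 0]], rot=[[0, 0, 0], [0, 0, 0], [0, 0, 0], [0, 0, 0], [0, 0, 0], [0, 0, 0], [0, 0, 0], [0, 0, 0]], hand=[0.4, 0.3, 0.3, 0.3, 0.3, 0.3, -1, -1])

```text
clock: 36.62
position: [0.4625, 0.0477, 0.0118]
ee_rot: [0.001, -0.037, 0.999, -0.0]
contact_force: [0.7, -0.5, 0.6]
width: 0.0273
gripper_force: 50.1
```

Request:
apply_moves(xyz=[[0, 0, 0], [0, 0, -0.148], [0, 0, -0.149], [0, 0, 0], [0, 0, 0]], rot=[[0, 0, 0], [0, 0, 0], [0, 0, 0], [0, 0, 0], [0, 0, 0]], hand=[-1, -1, -1, -1, -1])

```text
clock: 37.25
position: [0.4609, 0.0477, 0.0995]
ee_rot: [-0.001, -0.037, 0.999, 0.0]
contact_force: [-0.6, -0.7, -0.2]
width: 0.0271
gripper_force: 50.1
```

Run:
```python
from plan import *
st=status.get_state(); print(st["position"],st["width"],st["gripper_force"])
p=st["position"].copy(); pickle.dump((np.array([p[0],p[1],.0995]),target(.09)),open("cmd.pkl","wb"))
cyc((-.029,.04),BB,.016,(.4664,-.0112,.09),zp=.011)
```

```text
[0.46088669 0.04765449 0.09951946] 0.027094322878440644 50.094189047813416
t 37.25 at [0.4609 0.0477 0.0995] cmd [0.4609 0.0477 0.0995] w 0.0271 g 50.1 F [-0.6 -0.7 -0.2]
xyz=[[-0.083,0.155,0],[-0.083,0.155,0],[-0.083,0.155,0],[-0.083,0.155,-0.001],[-0.083,0.154,0],[-0.083,0.155,-0.001],[0,0,0.094],[0,0,0.093]]
rot=[[0,0,-0.001],[0,0,-0.001],[0,0,-0.001],[0,0,-0.002],[0,0,-0.001],[0,0,-0.002],[0,0,0],[0,0,0]]
hand=[-1,-1,-1,-1,-1,-1,-1,-1]
xyz=[[0,0,0.04],[0,0,0.033],[0,0,0.02],[0,0,0],[0,0,0],[0,0,0],[0,0,0],[0,0,-0.14]]
rot=[[0,0,0],[0,0,0],[0,0,0],[0,0,0],[0,0,0],[0,0,0],[0,0,0],[0,0,0]]
hand=[-1,-1,-1,-1,-1,0.4,0.4,0.4]
xyz=[[0,0,-0.14],[0.072,-0.16,0],[0.072,-0.161,0],[0.072,-0.161,0],[0.071,-0.161,0],[0.071,-0.161,0],[0.071,-0.16,0],[0.071,-0.161,0]]
rot=[[0,0,0],[0,0,0.001],[0,0,0.001],[0,0,0.001],[0,0,0.001],[0,0,0.001],[0,0,0.001],[0,0,0.002]]
hand=[0.4,0.4,0.4,0.4,0.4,0.4,0.4,0.4]
xyz=[[0,0,0.115],[0,0,0.115],[0,0,0.04],[0,0,0.027],[0,0,0],[0,0,0],[0,0,0],[0,0,0]]
rot=[[0,0,0],[0,0,0],[0,0,0],[0,0,0],[0,0,0],[0,0,0],[0,0,0],[0,0,0]]
hand=[0.3,0.3,0.3,0.3,0.3,-1,-1,-1]
xyz=[[0,0,-0.148],[0,0,-0.149],[0,0,0]]
rot=[[0,0,0],[0,0,0],[0,0,0]]
hand=[-1,-1,-1]
```

Request:
apply_moves(xyz=[[-0.085, 0.155, 0], [-0.085, 0.155, 0], [-0.085, 0.155, 0], [-0.085, 0.155, 0], [-0.085, 0.154, 0], [-0.085, 0.155, 0], [0, 0, 0.094], [0, 0, 0.093]], rot=[[0, 0, 0], [0, 0, 0], [0, 0, 0], [0, 0, 0], [0, 0, 0], [0, 0, 0], [0, 0, 0], [0, 0, 0]], hand=[-1, -1, -1, -1, -1, -1, -1, -1])

```text
clock: 38.25
position: [0.5925, 0.3371, 0.0403]
ee_rot: [-0.002, -0.037, 0.999, -0.001]
contact_force: [-0.7, 0.3, -0.7]
width: 0.0269
gripper_force: 50.1
```

Request:
apply_moves(xyz=[[0, 0, 0.04], [0, 0, 0.033], [0, 0, 0.02], [0, 0, 0], [0, 0, 0], [0, 0, 0], [0, 0, 0], [0, 0, -0.14]], rot=[[0, 0, 0], [0, 0, 0], [0, 0, 0], [0, 0, 0], [0, 0, 0], [0, 0, 0], [0, 0, 0], [0, 0, 0]], hand=[-1, -1, -1, -1, -1, 0.4, 0.4, 0.4])

```text
clock: 39.25
position: [0.5912, 0.3355, 0.0548]
ee_rot: [-0.004, -0.036, 0.999, -0.001]
contact_force: [0.4, 0.6, -0.2]
width: 0.0601
gripper_force: 0.0
```

Request:
apply_moves(xyz=[[0, 0, -0.14], [0.073, -0.16, 0], [0.073, -0.161, 0], [0.073, -0.161, 0], [0.073, -0.161, 0], [0.073, -0.161, 0], [0.073, -0.16, 0], [0.073, -0.161, 0]], rot=[[0, 0, 0], [0, 0, 0], [0, 0, 0], [0, 0, 0], [0, 0, 0], [0, 0, 0], [0, 0, 0], [0, 0, 0]], hand=[0.4, 0.4, 0.4, 0.4, 0.4, 0.4, 0.4, 0.4])

```text
clock: 40.25
position: [0.4651, -0.0125, 0.1004]
ee_rot: [0.0, -0.037, 0.999, -0.0]
contact_force: [0.1, -1.2, -0.2]
width: 0.0594
gripper_force: 0.0
```

Request:
apply_moves(xyz=[[0, 0, 0.115], [0, 0, 0.115], [0, 0, 0.04], [0, 0, 0.027], [0, 0, 0], [0, 0, 0], [0, 0, 0], [0, 0, 0]], rot=[[0, 0, 0], [0, 0, 0], [0, 0, 0], [0, 0, 0], [0, 0, 0], [0, 0, 0], [0, 0, 0], [0, 0, 0]], hand=[0.3, 0.3, 0.3, 0.3, 0.3, -1, -1, -1])

```text
clock: 41.25
position: [0.4664, -0.0111, 0.0117]
ee_rot: [0.001, -0.037, 0.999, -0.0]
contact_force: [-0.2, 1.0, 6.4]
width: 0.0271
gripper_force: 50.7
```

Request:
apply_moves(xyz=[[0, 0, -0.148], [0, 0, -0.149], [0, 0, 0], [0, 0, 0]], rot=[[0, 0, 0], [0, 0, 0], [0, 0, 0], [0, 0, 0]], hand=[-1, -1, -1, -1])

```text
clock: 41.75
position: [0.4649, -0.0109, 0.0995]
ee_rot: [-0.001, -0.036, 0.999, 0.0]
contact_force: [-0.9, 0.2, -0.3]
width: 0.0268
gripper_force: 50.0
```

Run:
```python
from plan import *
st=status.get_state(); print(st["position"],st["width"],st["gripper_force"])
p=st["position"].copy(); pickle.dump((np.array([p[0],p[1],.0995]),target(.08)),open("cmd.pkl","wb"))
t,o=tray(); cv2.imwrite("pics/t4.png",cv2.resize(t.d["pixels"][120:280,90:330],None,fx=3.2,fy=3.2,interpolation=cv2.INTER_CUBIC)[:,:,::-1])
cyc((-.024,-.04),BB,.016,(.4716,-.0685,.09),zp=.011)
```

```text
[ 0.46488598 -0.01091927  0.09954364] 0.026832032357518888 49.973262548446655
blue [ 0.4706 -0.0695  0.0335] 2.0 129
t 41.8 at [ 0.4644 -0.0108  0.0989] cmd [ 0.4649 -0.0109  0.0995] w 0.0272 g 50.0 F [ 0.6  0.4 -0.9]
xyz=[[-0.085,0.144,0],[-0.085,0.144,0],[-0.086,0.144,0],[-0.086,0.143,-0.001],[-0.087,0.143,0],[-0.087,0.143,-0.001],[0,0,0.094],[0,0,0.093]]
rot=[[0,0,-0.003],[0,0,-0.003],[0,0,-0.003],[0,0,-0.003],[0,0,-0.003],[0,0,-0.002],[0,0,0],[0,0,0]]
hand=[-1,-1,-1,-1,-1,-1,-1,-1]
xyz=[[0,0,0.04],[0,0,0.033],[0,0,0.02],[0,0,0],[0,0,0],[0,0,0],[0,0,0],[0,0,-0.14]]
rot=[[0,0,0],[0,0,0],[0,0,0],[0,0,0],[0,0,0],[0,0,0],[0,0,0],[0,0,0]]
hand=[-1,-1,-1,-1,-1,0.4,0.4,0.4]
xyz=[[0,0,-0.14],[0.074,-0.15,0],[0.074,-0.15,0],[0.074,-0.15,0],[0.074,-0.15,0],[0.074,-0.15,0],[0.074,-0.15,0],[0.074,-0.151,0]]
rot=[[0,0,0],[0,0,0.001],[0,0,0.001],[0,0,0.001],[0,0,0.001],[0,0,0.001],[0,0,0.001],[0,0,0.001]]
hand=[0.4,0.4,0.4,0.4,0.4,0.4,0.4,0.4]
xyz=[[0,0,0.115],[0,0,0.115],[0,0,0.04],[0,0,0.027],[0,0,0],[0,0,0],[0,0,0],[0,0,0]]
rot=[[0,0,0],[0,0,0],[0,0,0],[0,0,0],[0,0,0],[0,0,0],[0,0,0],[0,0,0]]
hand=[0.3,0.3,0.3,0.3,0.3,-1,-1,-1]
xyz=[[0,0,-0.148],[0,0,-0.149],[0,0,0]]
rot=[[0,0,0],[0,0,0],[0,0,0]]
hand=[-1,-1,-1]
```

View pics/t4.png

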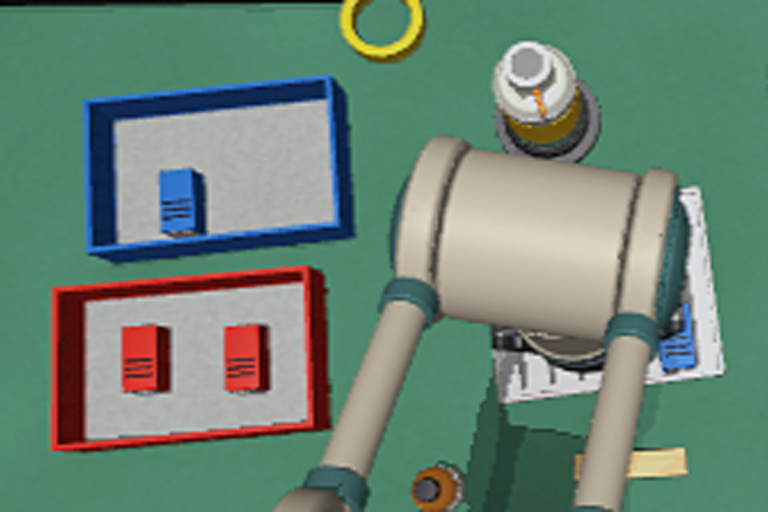

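The picture shows both reds flat in the red bin at (146,357) and (246,357), and the first blue in the blue bin at (181,200). The last blue is still in the tray at (678,340).

Request:
apply_moves(xyz=[[-0.085, 0.144, 0], [-0.085, 0.144, 0], [-0.086, 0.144, 0], [-0.086, 0.143, 0], [-0.087, 0.143, 0], [-0.087, 0.143, 0], [0, 0, 0.094], [0, 0, 0.093]], rot=[[0, 0, 0], [0, 0, 0], [0, 0, 0], [0, 0, 0], [0, 0, 0], [0, 0, 0], [0, 0, 0], [0, 0, 0]], hand=[-1, -1, -1, -1, -1, -1, -1, -1])

```text
clock: 42.8
position: [0.6, 0.2584, 0.0406]
ee_rot: [-0.002, -0.037, 0.999, -0.0]
contact_force: [0.3, 0.2, -1.1]
width: 0.0271
gripper_force: 50.0
```

Request:
apply_moves(xyz=[[0, 0, 0.04], [0, 0, 0.033], [0, 0, 0.02], [0, 0, 0], [0, 0, 0], [0, 0, 0], [0, 0, 0], [0, 0, -0.14]], rot=[[0, 0, 0], [0, 0, 0], [0, 0, 0], [0, 0, 0], [0, 0, 0], [0, 0, 0], [0, 0, 0], [0, 0, 0]], hand=[-1, -1, -1, -1, -1, 0.4, 0.4, 0.4])

```text
clock: 43.8
position: [0.5984, 0.2569, 0.055]
ee_rot: [-0.004, -0.036, 0.999, -0.001]
contact_force: [-0.1, -0.2, 0.5]
width: 0.0596
gripper_force: 0.0
```

Request:
apply_moves(xyz=[[0, 0, -0.14], [0.074, -0.15, 0], [0.074, -0.15, 0], [0.074, -0.15, 0], [0.074, -0.15, 0], [0.074, -0.15, 0], [0.074, -0.15, 0], [0.074, -0.151, 0]], rot=[[0, 0, 0], [0, 0, 0], [0, 0, 0], [0, 0, 0], [0, 0, 0], [0, 0, 0], [0, 0, 0], [0, 0, 0]], hand=[0.4, 0.4, 0.4, 0.4, 0.4, 0.4, 0.4, 0.4])

```text
clock: 44.8
position: [0.4687, -0.0694, 0.1003]
ee_rot: [0.0, -0.037, 0.999, -0.0]
contact_force: [1.2, -0.6, 0.1]
width: 0.0596
gripper_force: 0.0
```

Request:
apply_moves(xyz=[[0, 0, 0.115], [0, 0, 0.115], [0, 0, 0.04], [0, 0, 0.027], [0, 0, 0], [0, 0, 0], [0, 0, 0], [0, 0, 0]], rot=[[0, 0, 0], [0, 0, 0], [0, 0, 0], [0, 0, 0], [0, 0, 0], [0, 0, 0], [0, 0, 0], [0, 0, 0]], hand=[0.3, 0.3, 0.3, 0.3, 0.3, -1, -1, -1])

```text
clock: 45.8
position: [0.47, -0.0681, 0.0117]
ee_rot: [0.001, -0.037, 0.999, -0.0]
contact_force: [-0.1, -0.1, 7.1]
width: 0.0267
gripper_force: 50.7
```

Request:
apply_moves(xyz=[[0, 0, -0.148], [0, 0, -0.149], [0, 0, 0], [0, 0, 0]], rot=[[0, 0, 0], [0, 0, 0], [0, 0, 0], [0, 0, 0]], hand=[-1, -1, -1, -1])

```text
clock: 46.3
position: [0.4685, -0.0677, 0.0995]
ee_rot: [-0.001, -0.037, 0.999, 0.0]
contact_force: [-0.7, 0.4, -0.7]
width: 0.027
gripper_force: 49.9
```

Run:
```python
from plan import *
st=status.get_state(); print(st["position"],st["width"],st["gripper_force"])
p=st["position"].copy(); pickle.dump((np.array([p[0],p[1],.0995]),target(.075)),open("cmd.pkl","wb"))
x,y=loc(BB,.029,0); N=None
plan([(x,y,.10,.075,-1),(N,N,.044,N,-1),(N,N,.032,N,-1),(N,N,.022,N,-1),(N,N,.016,N,-1,2),(N,N,N,N,.4,2),(N,N,.10,N,.4),(.35,.0,.25,.075,.4,2)])
```

```text
[ 0.46845231 -0.06770963  0.09949046] 0.026989178601491262 49.92061972618103
t 46.3 at [ 0.4685 -0.0677  0.0995] cmd [ 0.4685 -0.0677  0.0995] w 0.027 g 49.9 F [-0.7  0.4 -0.7]
xyz=[[-0.085,0.149,0],[-0.085,0.149,0],[-0.085,0.149,0],[-0.085,0.149,0],[-0.085,0.15,0],[-0.085,0.149,-0.001],[-0.086,0.15,0],[-0.085,0.149,-0.001]]
rot=[[0,0,0],[0,0,0],[0,0,0],[0,0,0],[0,0,0],[0,0,0],[0,0,0],[0,0,0]]
hand=[-1,-1,-1,-1,-1,-1,-1,-1]
xyz=[[0,0,0.094],[0,0,0.093],[0,0,0.04],[0,0,0.033],[0,0,0.02],[0,0,0],[0,0,0],[0,0,0]]
rot=[[0,0,0],[0,0,0],[0,0,0],[0,0,0],[0,0,0],[0,0,0],[0,0,0],[0,0,0]]
hand=[-1,-1,-1,-1,-1,-1,-1,0.4]
xyz=[[0,0,0],[0,0,-0.14],[0,0,-0.14],[0.118,-0.104,-0.056],[0.117,-0.104,-0.055],[0.118,-0.104,-0.056],[0.117,-0.105,-0.055],[0.118,-0.104,-0.056]]
rot=[[0,0,0],[0,0,0],[0,0,0],[0,0,0],[0,0,0],[0,0,0],[0,0,0],[0,0,0]]
hand=[0.4,0.4,0.4,0.4,0.4,0.4,0.4,0.4]
xyz=[[0.117,-0.105,-0.055],[0.118,-0.104,-0.056],[0.117,-0.105,-0.055],[0.118,-0.104,-0.056],[0,0,0],[0,0,0]]
rot=[[0,0,0],[0,0,0],[0,0,0],[0,0,0],[0,0,0],[0,0,0]]
hand=[0.4,0.4,0.4,0.4,0.4,0.4]
```

Request:
apply_moves(xyz=[[-0.085, 0.149, 0], [-0.085, 0.149, 0], [-0.085, 0.149, 0], [-0.085, 0.149, 0], [-0.085, 0.15, 0], [-0.085, 0.149, 0], [-0.086, 0.15, 0], [-0.085, 0.149, 0]], rot=[[0, 0, 0], [0, 0, 0], [0, 0, 0], [0, 0, 0], [0, 0, 0], [0, 0, 0], [0, 0, 0], [0, 0, 0]], hand=[-1, -1, -1, -1, -1, -1, -1, -1])

```text
clock: 47.3
position: [0.6461, 0.3053, 0.0968]
ee_rot: [-0.003, -0.037, 0.999, -0.001]
contact_force: [0.8, 0.4, -0.8]
width: 0.0271
gripper_force: 49.9
```

Request:
apply_moves(xyz=[[0, 0, 0.094], [0, 0, 0.093], [0, 0, 0.04], [0, 0, 0.033], [0, 0, 0.02], [0, 0, 0], [0, 0, 0], [0, 0, 0]], rot=[[0, 0, 0], [0, 0, 0], [0, 0, 0], [0, 0, 0], [0, 0, 0], [0, 0, 0], [0, 0, 0], [0, 0, 0]], hand=[-1, -1, -1, -1, -1, -1, -1, 0.4])

```text
clock: 48.3
position: [0.6472, 0.3044, 0.0166]
ee_rot: [0.0, -0.036, 0.999, 0.0]
contact_force: [-1.1, -0.2, 0.3]
width: 0.0437
gripper_force: 0.0
```

Request:
apply_moves(xyz=[[0, 0, 0], [0, 0, -0.14], [0, 0, -0.14], [0.118, -0.104, -0.056], [0.117, -0.104, -0.055], [0.118, -0.104, -0.056], [0.117, -0.105, -0.055], [0.118, -0.104, -0.056]], rot=[[0, 0, 0], [0, 0, 0], [0, 0, 0], [0, 0, 0], [0, 0, 0], [0, 0, 0], [0, 0, 0], [0, 0, 0]], hand=[0.4, 0.4, 0.4, 0.4, 0.4, 0.4, 0.4, 0.4])

```text
clock: 49.3
position: [0.4812, 0.1344, 0.1841]
ee_rot: [-0.0, -0.037, 0.999, 0.0]
contact_force: [0.6, -0.1, -0.4]
width: 0.0597
gripper_force: 0.0
```

Request:
apply_moves(xyz=[[0.117, -0.105, -0.055], [0.118, -0.104, -0.056], [0.117, -0.105, -0.055], [0.118, -0.104, -0.056], [0, 0, 0], [0, 0, 0]], rot=[[0, 0, 0], [0, 0, 0], [0, 0, 0], [0, 0, 0], [0, 0, 0], [0, 0, 0]], hand=[0.4, 0.4, 0.4, 0.4, 0.4, 0.4])

```text
clock: 50.05
position: [0.3513, 0.0003, 0.2503]
ee_rot: [0.0, -0.036, 0.999, 0.0]
contact_force: [0.1, 0.1, 0.0]
width: 0.0598
gripper_force: 0.0
```

Run:
```python
from plan import *
t=get_image("top"); cv2.imwrite("pics/t5.png",t["pixels"][:,:,::-1])
```

```text
(no output)
```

View pics/t5.png

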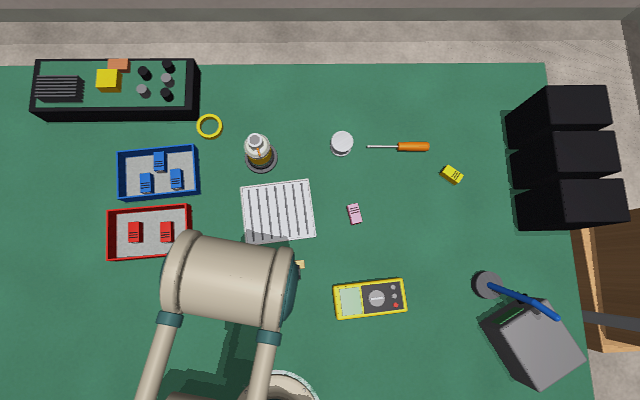

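The final view shows three blues in the blue bin at (145,182), (159,160) and (177,178), and two reds in the red bin at (134,232) and (166,232). The tray is empty, and the bystanders in view are where they were.

```bash
python3 -c "
from rig import job
print(job.sign_off())"
```

```text
the job is handed in; nothing more can be done
None
```

I put all five housings in the drip tray, pressed the cap to its end stop and let it up, then sorted two reds into the red bin and three blues into the blue bin; the job is handed in at about 50 s, with one hard set-down in the tray (about 70 N at the wrist) along the way.

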